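Wheel carrier round the guide bend to the clamp

TASK

Load the loose wheel into the carrier: lay it flat on the plate between the four dowels and let go of it. Then push the loaded carrier along its guide and round the bend, without forcing it against the rails and without lifting it out, until it is fully home against the end stop, and finally swing the toggle clamp's lever down until its pad rests on the carrier's tongue. Leave the other loose parts where they are.

Things in the scene. Friction and masses are not known exactly. Their poses are not given: they have to be found in the camera images.
- track: Fixed L-shaped track: 8 mm aluminium base plates (x -120 to 116, y -40 to 298 mm), two steel rails 4 mm thick forming a channel 38 mm wide, floor at z 8, rail tops at z 22 mm. Origin on the trolley top below the bend's start; z up; place and yaw vary. Loading leg: from the origin along +x, open end at x 112 mm. Bend: 90 degrees, centre-line radius 80 mm, about (0, 80) mm. Then a straight station leg in +y.
- bend_start (a point): Centre of the channel floor where the loading leg meets the bend (track frame 0, 0, 8 mm). The carrier comes here from +x.
- bend_end (a point): Centre of the channel floor where the bend meets the straight station leg (track frame -80, 80, 8 mm). From here the carrier runs in the track's +y to the end stop, whose face is at y 170 mm.
- home (a point): Point on the channel floor (track frame -80, 123, 8 mm) where the carrier's origin lies when it is fully home, its front foot against the end stop. The carrier has then turned by -90 degrees (clockwise from above) and its post stands at (-80, 93) mm.
- carrier: Loose carrier, 0.5-0.8 kg, in the channel of the loading leg. Origin at its underside, midway between two round nylon feet (34 mm diameter, 16 mm high, at x -30 and +30 mm; 2 mm play each side). Front is -x. Plate x -52 to 46, y -35 to 35, z 16 to 24 mm, above the rails. Flat tongue at the front, 26 mm wide, z 16 to 20, to x -84 mm. Upright push post at the rear.
- post_top (a point): Centre of the top of the push post (carrier frame 30, 0, 74 mm): a round steel bar of 18 mm diameter, 50 mm high on the plate, straight over the rear foot. It may be pinched or pushed, and the carrier can turn under it. Led along the channel's centre line (leg, arc, leg) it carries the front foot ahead of it without jamming. The nylon feet slide easily: a few newtons move it.
- nest (a point): Centre of the wheel's seat, on the carrier's plate top (carrier frame -20, 0, 24 mm; axes as the carrier's). Four steel dowels, 8 mm diameter and 13 mm high, stand at x, y = +-24.7 mm from it, leaving a circle of 62 mm for the 56 mm wheel. The 41 mm gaps between dowels at the +-y sides are free for fingers.
- wheel: The loose wheel lying flat on the trolley: 56 mm diameter, 22 mm thick, yellow tyre with a bearing in its middle, 0.10 to 0.17 kg. Origin at the centre of its underside, z along its axis. Grasp it across the diameter from above.
- clamp_lever (a joint): Lever of the toggle clamp beyond the end stop, rad: 1.4 to 1.6 = up (start), about 0.13 = pad resting on the carrier's tongue, 0 = down on the empty clamp. Stiff hinge (0.05 N m friction): it stays where it is left and must be swung down all the way. Hinge axis level, square to the station leg.
- clamp_hinge (a point): Point on the lever's hinge axis (track frame -80, 236.4, 41.5 mm). The lever swings in the upright plane along the station leg: up, it stands up from here to about 160 mm above the trolley top; down, it points along the track's -y over the front of the home carrier.
- lever_handle (a point): Middle of the lever's flat handle bar (60 mm long, 13 mm wide, 9 mm thick). At joint 0 it is 87 mm from the hinge axis along the track's -y and 32 mm above it. Up, the bar stands upright, its middle about 130 mm above the trolley top and 15 to 33 mm beyond the hinge (+y); push it from that far side towards -y, then down. Clamped, its middle is 84 mm above the trolley, over the wheel (top 54 mm).
- slide_block: Bystander: brown slide block with a knurled screw, 87 x 58 mm, 22 mm high; origin under its centre. Leave it.
- nylon: Bystander: small white nylon slide block, 24 x 50 mm, 24 mm high; origin under its centre. Leave it.
- plate: Bystander: drilled steel bar with an upright pin, 34 x 82 mm, 57 mm high; origin under its centre. Leave it.
Not all that is in view belongs to the job. Of the things that look like the wheel, take the one that is farthest to the robot's right at the start.

How it is judged:
By the outcome, as a careful person would: the job done as asked, in the order asked, and still so for the second after the job is handed in, with the robot touching nothing.
It also fails if it takes over 66 s, if anything falls off the work surface, if the arm or the gripper's body presses on something with over 40 N, if the wrist force passes 120 N, or if a joint passes its speed limit or range.

ROBOT

A 6-joint arm with a two-finger parallel gripper is mounted at the origin on a cart in front of the work surface, level with it; the furniture and walls round the work are solid. World frame = base frame: x ahead of the robot, y to its left, z up, the work surface at z = 0. Lengths are in m, angles in rad, forces in N, time in s.
With the tool pointing down it reaches from about 0.4 to 0.925 m from the base axis. Payload 12.5 kg.
Tool frame: the origin (TCP) lies midway between the tips of the shut fingers; the grasp point (between the pads) lies 19 mm behind it; z points along the fingers, y is the direction in which the jaws open and shut (so a half turn about z gives the same grasp; the last joint's range is limited). The gripper opens to 95 mm and grips with 3 to 60 N. Pads are 20 mm wide; open, the fingers measure 119 mm over their backs; the gripper's body (75 mm by 180 mm) begins 59 mm behind the grasp point.
Start: joints at [-1.332, 0.491, 1.559, -0, 1.092, -0.106], TCP at [0.211, -0.588, 0.215] pointing down, gripper open.
Joint ranges: [-3.1, 3.1], [-0.84, 2.19], [0.05, 2.79], [-1.13, 4.28], [0.06, 2.93], [-2.69, 2.69]. Speed limits (rad/s): [2.22, 2.22, 2.79, 3.14, 3.14, 3.14].

INTERFACE

Orientations are given as a unit quaternion [w, x, y, z].
In Python, from station import monitor, capture, job gives the robot as it stands.
- The arm moves only by the shell command python3 -m crank 'ROWS'. ROWS is JSON, one flat list of numbers, 5 for each row, row after row: the shift along the tool's x, y, z in mm, then the turn about the tool's z in degrees, then the opening, from 0 (shut) to 1 (fully open). In form: [x, y, z, roll, hand, x, y, z, roll, hand, ...]. A call has 1 to 5 rows; each row is the pose to reach, as a shift and turn from the pose commanded when the call began, along the tool's axes at that moment; what a row does not reach only later rows make up. A row lasts 1/10 s, in which the tool goes at most 50 mm and 8.59 degrees, less where a joint would pass 70% of its speed; a pose out of reach is approached as far as the arm can. A call with a gripper value outside its range is refused whole. The fingers move at their own pace and stop on an object; the grip force is fixed at half the most. Time passes only in rows, so rows that repeat a pose let the fingers close. It gives the time, the measured TCP pose, the force and the opening at its end, in the units of the state.
- monitor.get_state(): the state, without advancing time (a new reading comes with each control period).
- capture(name): name is "side" or "top" or "wrist"; returns a dict with "color" (480x640x3 uint8, red, green, blue), "range_z" (480x640 float32, m along the optical axis (not along the pixel's ray), 0 where there is no reading), "fx", "fy", "cx", "cy" (pixels), "k1" (the pictures are not rectified: a ray, as slopes to the right and down, at radius r is drawn at 1 + k1 r^2 times it, then the intrinsics apply), "origin" and "rotation" of the camera in the world. Camera axes: x right, y up, looking along -z (the intrinsics and any distortion apply to the point x, -y, -z); pixel columns grow to the right and rows downward; lengths in m; the calibration is good to about 2 mm. A picture is of the moment at which its call begins.
- job.sign_off(): hands the job in, once; it reports no verdict.
The state is a dict: "t": time; "joints": joint angles; "dq": joint speeds; "joint_torque": joint torques, N m; "ee_pos": TCP position; "eef_rot": TCP orientation; "wrist_force": force on the tool from outside, world axes, zero at the start; "ft_torque": the same for the moment, N m; "finger_gap": finger opening in m.
Only numpy, scipy, OpenCV 4.12 (cv2) and the standard library are available. Lean on these libraries where they do the work, as an engineer would, in place of code of your own. Each camera call takes 0.05 s, during which the arm holds its last target.

## Working session

There is one attempt and no reset: what is moved stays moved. The work goes in short steps, Python scripts to look and compute and a shell command to move; the robot and the scene stay as the last step left them, time stands still between calls to the robot, and variables do not carry over. Pictures are saved under pics/ and viewed, and the job is handed in when it is done.

```bash
ls -la; mkdir -p pics
cat > look.py <<'E'
import numpy as np, cv2
from station import monitor, capture, job
def snap(cam,fn):
    c=capture(cam); cv2.imwrite('pics/'+fn+'.png',c['color'][:,:,::-1]); np.savez('/tmp/'+fn+'.npz',**c); return c
def load(fn):
    d=np.load('/tmp/'+fn+'.npz'); return {k:(d[k] if d[k].ndim else float(d[k])) for k in d.files}
def ray(c,u,v):
    K=np.array([[c['fx'],0,c['cx']],[0,c['fy'],c['cy']],[0,0,1]])
    xd=(u-c['cx'])/c['fx']; yd=(v-c['cy'])/c['fy']; x,y=xd,yd
    for _ in range(30):
        s=1+c['k1']*(x*x+y*y); x,y=xd/s,yd/s
    d=np.array([x,-y,-1.0]); return np.asarray(c['origin']),np.asarray(c['rotation'])@d
def onplane(c,u,v,z):
    o,d=ray(c,u,v); return o+d*(z-o[2])/d[2]
def bydepth(c,u,v):
    o,d=ray(c,u,v); return o+d*float(c['range_z'][int(round(v)),int(round(u))])
def proj(c,p):
    q=np.asarray(c['rotation']).T@(np.asarray(p)-np.asarray(c['origin'])); x=q[0]/-q[2]; y=-q[1]/-q[2]
    s=1+c['k1']*(x*x+y*y); return np.array([c['cx']+c['fx']*x*s, c['cy']+c['fy']*y*s])
E
python3 - <<'E'
from look import *
for n in ['side','top','wrist']:
    c=snap(n,n+'0'); print(n,c['fx'],c['cx'],c['cy'],c['k1'],np.round(c['origin'],3),np.round(c['rotation'],3).tolist())
print(monitor.get_state())
E
```

```text
total 12
drwxr-xr-x  3 agent agent 4096 Dec  6 07:35 .
drwxr-xr-x 23 root  root  4096 Dec  6 07:35 ..
drwxr-xr-x  2 agent agent 4096 Dec  6 07:35 pics
side 567.0216381695299 321.08477055359214 240.53742011585277 -0.14175436638260488 [0.318 1.111 0.805] [-0.071, -0.031, 0.474, 0.877]
top 492.1329034427031 320.334356537736 235.96677005622564 0.042753010213090144 [0.364 0.032 1.185] [0.708, 0.042, -0.04, -0.704]
wrist 402.2746468701878 314.74544404499704 242.47519749068792 -0.06280772507227789 [ 0.276 -0.566  0.384] [0.811, -0.101, 0.071, -0.571]
{'t': 0.15, 'joints': array([-1.33161058e+00,  4.91416821e-01,  1.55926213e+00,  3.00033436e-05,
        1.09170563e+00, -1.05628916e-01]), 'dq': array([-0.00151701, -0.00053592, -0.00135531,  0.00044542, -0.00122288,
       -0.0013684 ]), 'joint_torque': array([ 1.05643499e-03, -6.12899923e+01, -2.58277434e+01,  6.92597707e-02,
        4.73522348e-02, -7.68214045e-05]), 'ee_pos': array([ 0.21123841, -0.58805668,  0.21421495]), 'eef_rot': array([-3.95969773e-04,  9.85175744e-01,  1.71547652e-01, -1.31419151e-05]), 'wrist_force': array([-0.29958832, -0.08171663,  0.15310281]), 'ft_torque': array([0.00982253, 0.02919218, 0.01225797]), 'finger_gap': 0.09499281254314111}
```

```bash
python3 - <<'E'
s=open('look.py').read()
s=s.replace("return c\ndef load","return fix(c)\ndef load",1).replace("return {k:(d[k] if d[k].ndim else float(d[k])) for k in d.files}","return fix({k:(d[k] if d[k].ndim else float(d[k])) for k in d.files})")
s=s.replace("def snap","from scipy.spatial.transform import Rotation as R\ndef fix(c):\n    c=dict(c); q=np.asarray(c['rotation'])\n    if q.shape==(4,): c['rotation']=R.from_quat(q[[1,2,3,0]]).as_matrix()\n    return c\ndef snap",1)
open('look.py','w').write(s)
E
python3 -c "
from look import *
for n in ['side','top','wrist']:
    c=load(n+'0'); print(np.round(c['rotation'],2).tolist())"
```

```text
[[-0.99, 0.1, -0.12], [-0.15, -0.54, 0.83], [0.01, 0.84, 0.55]]
[[0.01, 0.99, -0.12], [-1.0, 0.01, -0.0], [-0.0, 0.12, 0.99]]
[[0.34, 0.91, 0.23], [-0.94, 0.33, 0.08], [-0.0, -0.25, 0.97]]
```

View pics/top0.png

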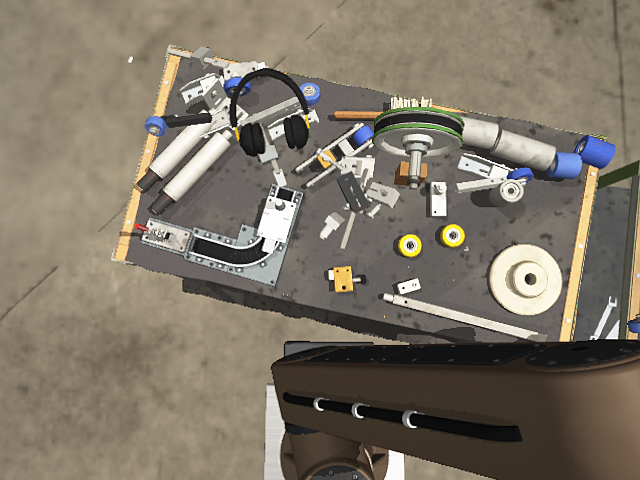

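View pics/side0.png

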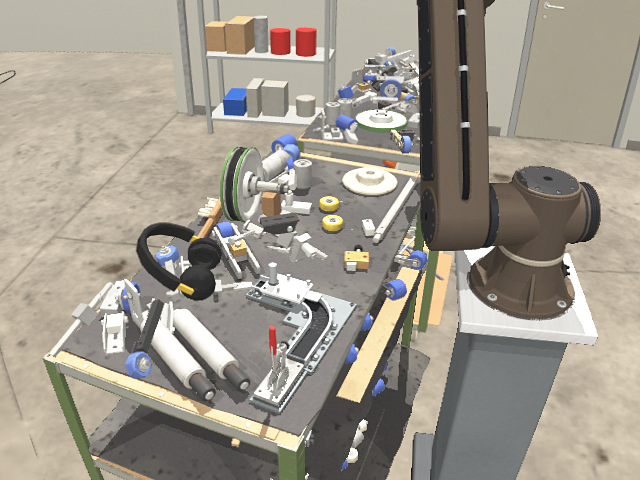

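View pics/wrist0.png

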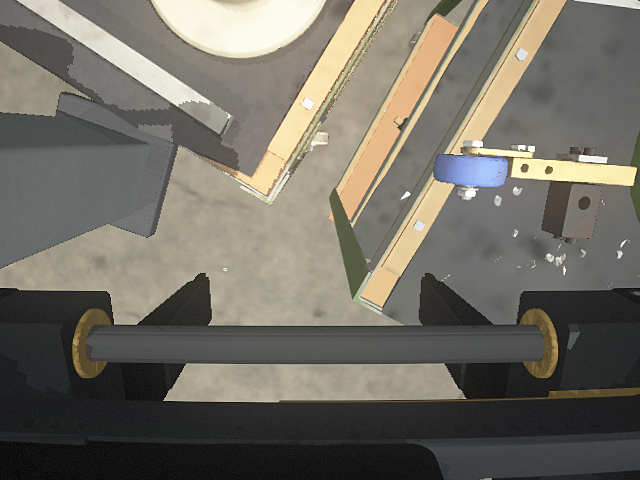

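Run:
```python
from look import *
c=load('top0')['color'][:,:,::-1]
cv2.imwrite('pics/c1.png',cv2.resize(c[160:300,380:560],None,fx=4,fy=4,interpolation=cv2.INTER_CUBIC))
cv2.imwrite('pics/c2.png',cv2.resize(c[160:300,120:310],None,fx=4,fy=4,interpolation=cv2.INTER_CUBIC))
c=load('side0')['color'][:,:,::-1]
cv2.imwrite('pics/c3.png',cv2.resize(c[250:420,220:370],None,fx=3.5,fy=3.5,interpolation=cv2.INTER_CUBIC))
```

```text
(no output)
```

View pics/c1.png

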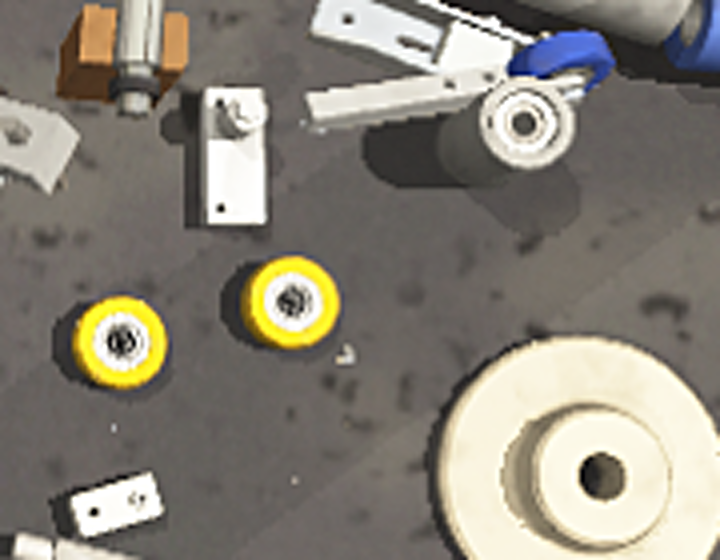

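View pics/c2.png

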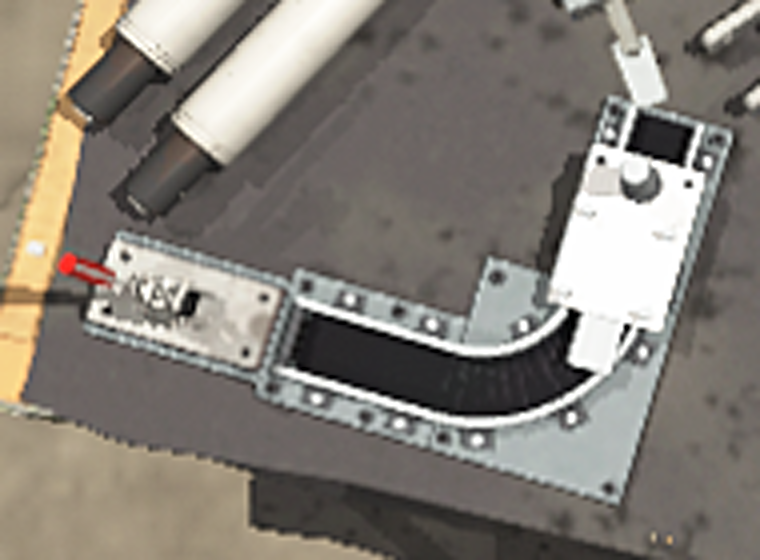

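View pics/c3.png

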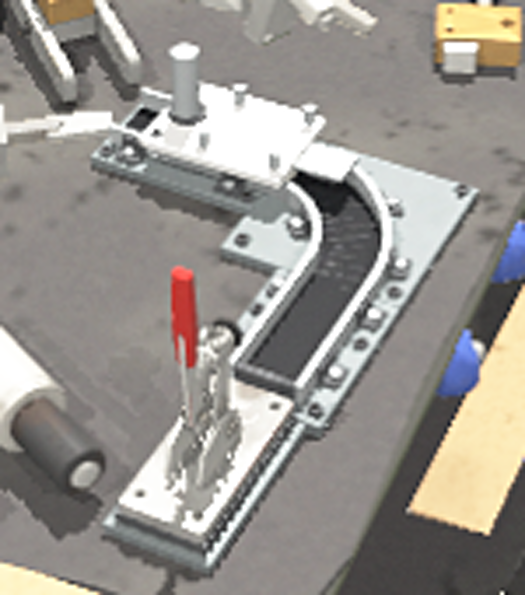

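Run:
```python
from look import *
c=load('top0'); 
hsv=cv2.cvtColor(c['color'],cv2.COLOR_RGB2HSV)
m=cv2.inRange(hsv,(22,150,120),(35,255,255))
n,l,s,ce=cv2.connectedComponentsWithStats(m)
for i in range(1,n):
    if s[i,4]>60:
        cnt=cv2.findContours((l==i).astype(np.uint8),cv2.RETR_EXTERNAL,cv2.CHAIN_APPROX_NONE)[0][0]
        (x,y),r=cv2.minEnclosingCircle(cnt); print(s[i],(x,y),r, onplane(c,x,y,.02), bydepth(c,x,y), 2*r/c['fx']*c['range_z'][int(y),int(x)])
P={'A(116,-40)':(730,130),'B(-120,-40)':(617,503),'C':(262,395),'end':(85,330),'D tl(116,40)':(603,97),'E(top left end)':(120,232),'F':(297,268),'end stop r':(270,370)}
for k,(u,v) in P.items():
    print(k,np.round(onplane(c,120+u/4-.4,160+v/4-.4,.008)*1000,1),np.round(1000*bydepth(c,120+u/4-.4,160+v/4-.4),1))
for k,(u,v,z) in {'post':(640,172,74),'pl tl':(590,140,24),'pl tr':(706,180,24),'pl br':(660,330,24),'pl bl':(548,300,24)}.items():
    print(k,np.round(onplane(c,120+u/4-.4,160+v/4-.4,z/1000)*1000,1),np.round(1000*bydepth(c,120+u/4-.4,160+v/4-.4),1))
```

```text
[441 224  24  23 236] (452.4071044921875, 235.36338806152344) 11.7079496383667 [ 0.50239782 -0.27851531  0.02      ] [ 0.50457292 -0.28339022  0.00170179] 0.05665642
[398 234  24  23 240] (409.4532775878906, 245.27569580078125) 11.677260398864746 [ 0.47804215 -0.17656017  0.02      ] [ 0.47987488 -0.17990708  0.00129172] 0.05640602
A(116,-40) [607.4  80.2   8. ] [607.8  80.3   5.9]
B(-120,-40) [381.3 144.9   8. ] [381.3 145.1   6.4]
C [444.4 357.8   8. ] [444.2 357.3   9.9]
end [482.7 464.5   8. ] [482.4 463.5  10.6]
D tl(116,40) [627.3 157.8   8. ] [628.7 158.5   1.7]
E(top left end) [542.1 446.5   8. ] [542.1 446.6   7.8]
F [521.  339.8   8. ] [521.1 340.1   7. ]
end stop r [459.3 353.6   8. ] [458.9 352.2  13.3]
post [568.9 128.8  74. ] [567.4 128.   82.6]
pl tl [597.4 163.4  24. ] [602.9 166.5  -3.3]
pl tr [573.6  93.6  24. ] [576.7  94.5   6.8]
pl br [483.2 119.8  24. ] [484.9 121.    7.4]
pl bl [500.7 186.5  24. ] [502.9 189.    5.2]
```

Candidates for the wheel in the top view: yellow wheels at (410,245) and (453,236). The grey roller at (512,190) and the cream disc at (525,278) are not yellow-tyred. The farthest right is (453,236), at world (0.502,-0.279); the crop shows its yellow tyre and bearing, and it measures about 56 mm. The track yaw is about -16° with its origin near (0.507,0.150).

```bash
python3 -m crank '[379,-193,0,35.8,0.78, 379,-193,0,35.8,0.78, 379,-193,0,35.8,0.78, 379,-193,0,35.8,0.78, 379,-193,0,35.8,0.78]'
```

```text
t: 0.65
ee_pos: [0.3792, -0.4096, 0.2146]
eef_rot: [0.0, 0.99, -0.142, -0.0]
wrist_force: [0.4, -0.8, -0.1]
finger_gap: 0.0747
```

```bash
cat > to.py <<'E'
import sys
from look import *
def shift(p,yaw=None):
    s=monitor.get_state(); q=s['eef_rot']; M=R.from_quat(np.r_[q[1:],q[0]]).as_matrix()
    d=M.T@(np.array(p)-s['ee_pos'])*1000; y=np.degrees(np.arctan2(M[1,0],M[0,0]))
    return np.round(d,1), round(y,2), (None if yaw is None else round(-(yaw-y),2))
if __name__=='__main__':
    a=[float(x) for x in sys.argv[1:]]
    print(shift(a[:3],a[3] if len(a)>3 else None), monitor.get_state()['t'])
E
python3 to.py .502 -.278 .2142 -16
```

```text
(array([  80.8, -160.9,    0.4]), np.float64(-16.37), np.float64(-0.37)) 0.65
```

```bash
python3 -m crank '[81,-161,60,-0.3,0.78, 81,-161,60,-0.3,0.78, 81,-161,60,-0.3,0.78, 81,-161,60,-0.3,0.78, 81,-161,60,-0.3,0.78]'
python3 - <<'E'
from look import *
c=snap('wrist','w1'); s=monitor.get_state(); print(s['ee_pos'],c['origin'])
hsv=cv2.cvtColor(c['color'],cv2.COLOR_RGB2HSV)
m=cv2.inRange(hsv,(22,140,100),(35,255,255))
n,l,st,ce=cv2.connectedComponentsWithStats(m)
for i in range(1,n):
    if st[i,4]>300:
        cnt=cv2.findContours((l==i).astype(np.uint8),cv2.RETR_EXTERNAL,cv2.CHAIN_APPROX_NONE)[0][0]
        p=np.array([onplane(c,*q[0],.011)[:2] for q in cnt.astype(float)])*1000
        (x,y),r=cv2.minEnclosingCircle(p.astype(np.float32)); print(st[i],(x,y),r)
E
```

```text
t: 1.15
ee_pos: [0.5023, -0.2751, 0.1528]
eef_rot: [-0.001, 0.991, -0.135, -0.001]
wrist_force: [-0.9, 0.5, 0.8]
finger_gap: 0.0741
[ 0.50140517 -0.2768043   0.15365667] [ 0.56903208 -0.29465906  0.32292556]
[287 194  70  70 997] (501.09063720703125, -281.0276184082031) 28.53137969970703
[ 176  255   68   56 1463] (479.57763671875, -177.75393676757812) 29.962352752685547
```

View pics/w1.png

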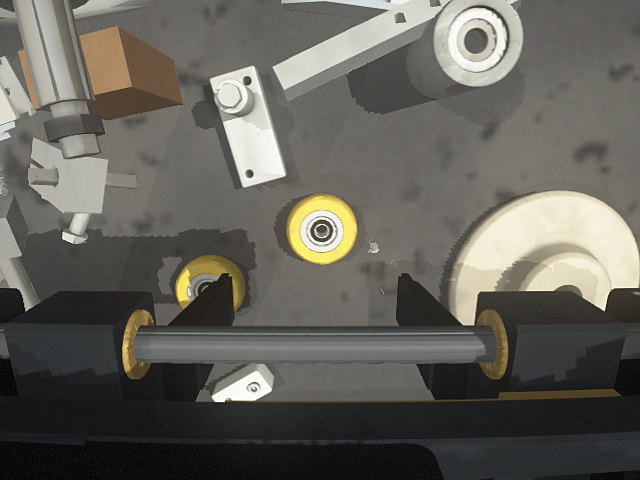

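```bash
python3 - <<'E'
from look import *
c=load('w1'); print(onplane(c,321.5,229.5,.022),onplane(c,321.5,229.5,.011), bydepth(c,345,230))
c=load('top0'); print(onplane(c,452.4,235.4,.022))
E
python3 to.py .501 -.2805 .005 -16
```

```text
[ 0.50330195 -0.28149245  0.022     ] [ 0.50089925 -0.28101116  0.011     ] [ 0.49802593 -0.2987455   0.0217095 ]
[ 0.50207257 -0.27796365  0.022     ]
(array([  0.9,   3.8, 148.7]), np.float64(-15.55), np.float64(0.45)) 1.2
```

Wrist view shows the chosen wheel centred at (321,230), at world (0.502,-0.281), with a clear gap to the left yellow wheel at (210,285). I'll descend now.

```bash
python3 -m crank '[2,4,45,0.4,0.78, 2,4,90,0.4,0.78, 2,4,125,0.4,0.78, 2,4,140,0.4,0.78, 2,4,149,0.4,0.78]'; python3 -m crank '[0,0,0,0,0.78, 0,0,0,0,0.3, 0,0,0,0,0.3, 0,0,0,0,0.3, 0,0,0,0,0.3]'; python3 to.py .5022 -.2808 .004 -16
```

```text
t: 1.7
ee_pos: [0.5005, -0.2839, 0.0044]
eef_rot: [-0.0, 0.99, -0.141, -0.001]
wrist_force: [-0.0, -0.8, 0.7]
finger_gap: 0.0745
t: 2.2
ee_pos: [0.5019, -0.2833, 0.0067]
eef_rot: [0.0, 0.99, -0.14, 0.001]
wrist_force: [-1.9, 1.0, 7.1]
finger_gap: 0.0559
(array([-0.4, -2.5,  2.7]), np.float64(-16.14), np.float64(-0.14)) 2.2
```

```bash
python3 -m crank '[0,0,-50,0,0.3, 0,0,-100,0,0.3, 0,0,-150,0,0.3, 0,0,-165,0,0.3, 0,0,-165,0,0.3]'; python3 to.py .522 .145 .16 -16
```

```text
t: 2.7
ee_pos: [0.5022, -0.2835, 0.1735]
eef_rot: [0.001, 0.99, -0.14, 0.002]
wrist_force: [-0.3, -0.5, -2.0]
finger_gap: 0.0556
(array([-100.1, -417.2,   12.2]), np.float64(-16.13), np.float64(-0.13)) 2.7
```

Run:
```python
from look import *
c=snap('wrist','w2'); print(np.round(c['origin'],4))
```

```text
[ 0.5677 -0.3029  0.3441]
```

View pics/w2.png

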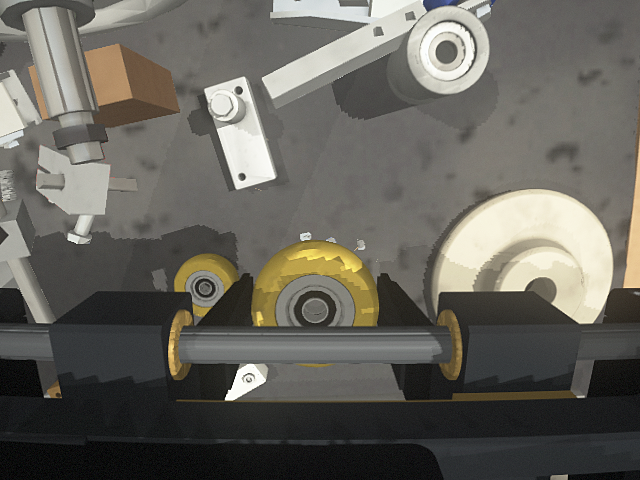

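```bash
python3 - <<'E'
from look import *
c=load('w2'); s=monitor.get_state(); z=s['ee_pos'][2]+.0155
for u,v in [(314,311),(314,309.5)]:
    p=onplane(c,u,v,z); q=s['eef_rot']; M=R.from_quat(np.r_[q[1:],q[0]]).as_matrix()
    print(M.T@(p-s['ee_pos']))
E
python3 -m crank '[-100,-417,-5,0,0.3, -100,-417,-5,0,0.3, -100,-417,-5,0,0.3, -100,-417,-5,0,0.3, -100,-417,-5,0,0.3]'; python3 to.py .522 .145 .16 -16
```

```text
[ 0.00029685  0.00074635 -0.01549893]
[ 0.00097881  0.00074739 -0.01549771]
t: 3.25
ee_pos: [0.512, -0.0314, 0.1717]
eef_rot: [-0.0, 0.99, -0.141, -0.002]
wrist_force: [1.3, -0.7, -0.9]
finger_gap: 0.0554
(array([ -39.5, -172.2,   11.7]), np.float64(-16.17), np.float64(-0.17)) 3.25
```

```bash
python3 -m crank '[-39,-172,0,0,0.3, -39,-172,0,0,0.3, -39,-172,0,0,0.3, -39,-172,0,0,0.3, -39,-172,0,0,0.3]'
python3 - <<'E'
from look import *
c=snap('wrist','w3'); print(np.round(c['origin'],4))
E
```

```text
t: 3.75
ee_pos: [0.5225, 0.1457, 0.1714]
eef_rot: [0.0, 0.99, -0.138, -0.002]
wrist_force: [0.1, 0.0, -1.5]
finger_gap: 0.0554
[0.5892 0.126  0.3415]
```

View pics/w3.png

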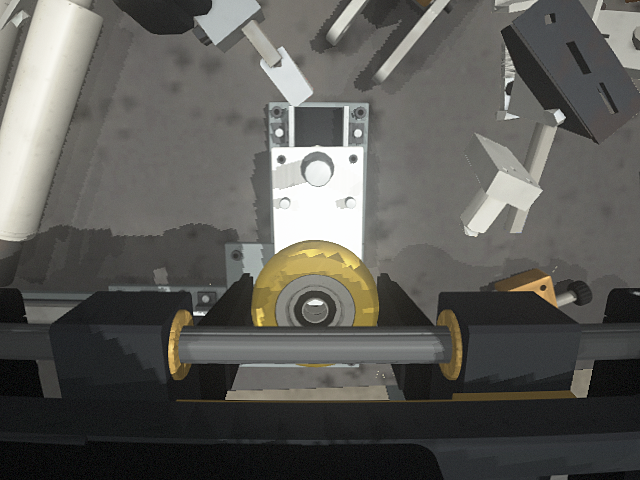

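Run:
```python
from look import *
im=load('w3')['color'][:,:,::-1]
cv2.imwrite('pics/c4.png',cv2.resize(im[90:250,250:390],None,fx=5,fy=5,interpolation=cv2.INTER_CUBIC)[:,:])
```

```text
(no output)
```

View pics/c4.png

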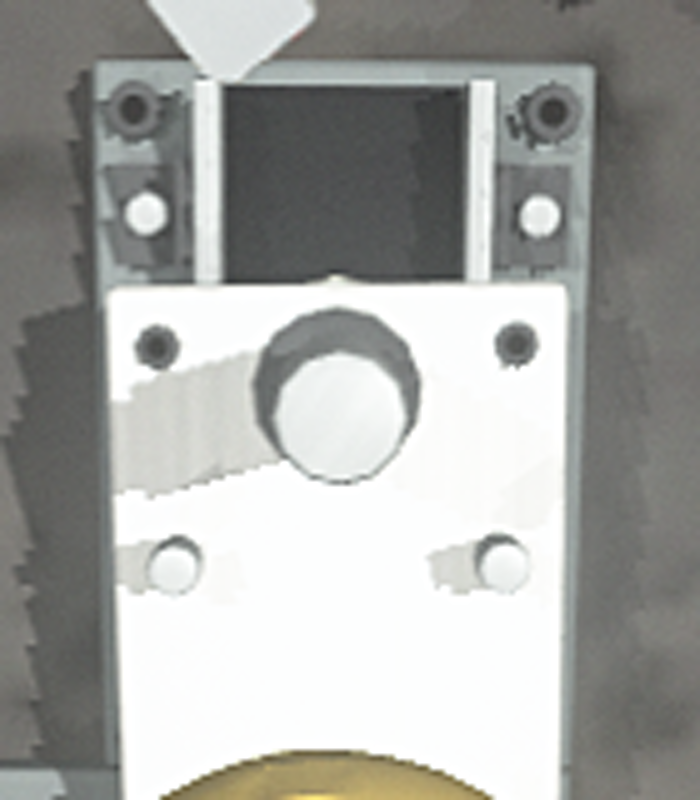

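Run:
```python
from look import *
c=load('w3')
f=lambda u,v,z: onplane(c,250+u/5-.4,90+v/5-.4,z)*1000
post=f(341,417,.074); dl=f(175,568,.037); dr=f(503,566,.037)
pl=f(108,287,.024); pr=f(568,289,.024)
A=f(595,66,.008); D=f(95,62,.008)
for n,p in dict(post=post,dl=dl,dr=dr,pl=pl,pr=pr,A=A,D=D,rl=f(206,82,.022),rr=f(482,82,.022)).items(): print(n,np.round(p,1))
ang=lambda a,b: np.degrees(np.arctan2((a-b)[1],(a-b)[0]))-90
print('yaw', ang(dl,dr),ang(pl,pr),ang(D,A), np.linalg.norm(dl-dr),np.linalg.norm(pl-pr),np.linalg.norm(D-A))
y=np.radians(-16); ux=np.array([np.cos(y),np.sin(y)])
m=(dl+dr)[:2]/2
print('nest from dowels',m-24.7*ux,'from post',post[:2]-50*ux,'from plate',(pl+pr)[:2]/2-66*ux, 'origin from A,D', (A+D)[:2]/2-116*ux)
# other views
M=c['rotation']; 
w=onplane(c,314.5,310,.1714+.0155); print('wheel',w, monitor.get_state()['ee_pos'])
```

```text
post [567.9 129.5  74. ]
dl [550.  160.6  37. ]
dr [536.5 112.4  37. ]
pl [593.1 159.2  24. ]
pr [573.2  91.1  24. ]
A [604.9  76.5   8. ]
D [627.2 152.5   8. ]
rl [618.1 136.1  22. ]
rr [606.6  95.7  22. ]
yaw -15.64676503183479 -16.224186723244287 -16.39743557192142 50.0550066593317 70.96179779893056 79.20634576126083
nest from dowels [519.53730684 143.3028893 ] from post [519.88481969 143.29066619] from plate [519.69610056 143.3687066 ] origin from A,D [504.52837382 146.48225749]
wheel [0.52320179 0.14472802 0.1869    ] [0.52246201 0.14404139 0.17150187]
```

Wrist view w3 shows the post top at (318,173), dowels at (285,203) and (350,203), and the held wheel at (314,310). This puts the nest at (0.5195,0.143), consistent across three features. I'll go lower and check.

```bash
python3 to.py .5190 .1426 .07 -16.1; python3 -m crank '[-3,2.3,50,0,0.3, -3,2.3,90,0,0.3, -3,2.3,101,0,0.3, -3,2.3,101,0,0.3, -3,2.3,101,0,0.3]'
python3 - <<'E'
from look import *
c=snap('wrist','w4'); s=monitor.get_state(); print(s['ee_pos'])
cv2.imwrite('pics/c5.png',cv2.resize(c['color'][60:390,220:420,::-1],None,fx=3,fy=3,interpolation=cv2.INTER_CUBIC)[:600*2][:,:])
cv2.imwrite('pics/c5.png',cv2.resize(c['color'][80:380,200:440,::-1],None,fx=2,fy=2,interpolation=cv2.INTER_CUBIC))
E
```

```text
(array([ -2.6,   2.2, 101.5]), np.float64(-15.98), np.float64(0.12)) 3.8
t: 4.3
ee_pos: [0.5206, 0.1409, 0.0735]
eef_rot: [-0.0, 0.99, -0.141, 0.0]
wrist_force: [-0.6, -0.2, -2.0]
finger_gap: 0.0559
[0.52082381 0.14107986 0.07393084]
```

View pics/c5.png

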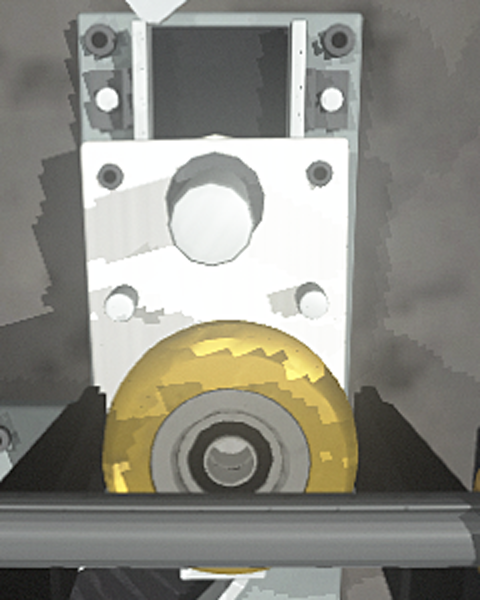

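Run:
```python
from look import *
c=load('w4')
f=lambda u,v,z: onplane(c,200+u/2-.25,80+v/2-.25,z)*1000
post=f(211,224,.074); dl=f(121,303,.037); dr=f(313,301,.037)
pl=f(83,142,.024); pr=f(349,141,.024); A=f(363,14,.008); D=f(79,14,.008)
ang=lambda a,b: np.degrees(np.arctan2((a-b)[1],(a-b)[0]))-90
print('yaw', ang(dl,dr),ang(pl,pr),ang(D,A), np.linalg.norm(dl-dr),np.linalg.norm(pl-pr),np.linalg.norm(D-A))
y=np.radians(-16.1); ux=np.array([np.cos(y),np.sin(y)])
print('nest dowels',(dl+dr)[:2]/2-24.7*ux,'post',post[:2]-50*ux,'plate',(pl+pr)[:2]/2-66*ux,'orig',(A+D)[:2]/2-116*ux)
print('wheel',f(230.5,459,.0739+.0155), f(230.5,459,.072+.0155))
for i in range(6): print(monitor.get_state()['ee_pos'])
```

```text
yaw -15.643634210031237 -16.064332148966713 -16.275030993290784 50.58305006862327 71.20221784586019 79.0383694650384
nest dowels [519.77932857 143.77955046] post [519.70986616 144.34550257] plate [519.67454699 144.03371485] orig [504.47698069 147.02039463]
wheel [521.74983468 139.60341538  89.4       ] [520.95145921 139.83400483  87.5       ]
[0.52082381 0.14107986 0.07393084]
[0.52082381 0.14107986 0.07393084]
[0.52082381 0.14107986 0.07393084]
[0.52082381 0.14107986 0.07393084]
[0.52082381 0.14107986 0.07393084]
[0.52082381 0.14107986 0.07393084]
```

Low view shows the carrier's axis about 4 mm to the left of the wheel (dowel tops at (260,231) and (356,230), wheel at (315,309)). I'll correct, settle and re-check.

```bash
python3 -m crank '[-2.5,-3.6,10,0,0.3, -2.5,-3.6,17,0,0.3, -2.5,-3.6,17,0,0.3, -2.5,-3.6,17,0,0.3, -2.5,-3.6,17,0,0.3]'
python3 - <<'E'
from look import *
c=snap('wrist','w5'); s=monitor.get_state(); print(s['ee_pos'])
cv2.imwrite('pics/c6.png',cv2.resize(c['color'][80:380,200:440,::-1],None,fx=2,fy=2,interpolation=cv2.INTER_CUBIC))
E
```

```text
t: 4.85
ee_pos: [0.5186, 0.1455, 0.0557]
eef_rot: [0.0, 0.99, -0.14, 0.0]
wrist_force: [-0.2, -0.3, -0.4]
finger_gap: 0.0553
[0.5186447  0.14551127 0.05571625]
```

View pics/c6.png

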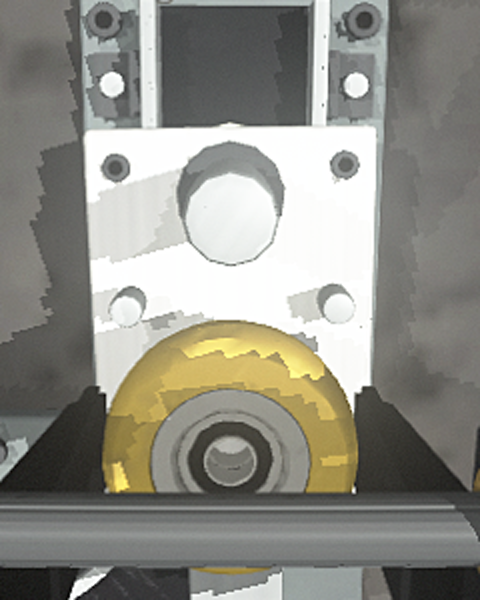

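Run:
```python
from look import *
c=load('w5'); s=monitor.get_state(); z=s['ee_pos'][2]
f=lambda u,v,z: onplane(c,200+u/2-.25,80+v/2-.25,z)*1000
post=f(231,218,.074); dl=f(126,308,.037); dr=f(337,307,.037)
pl=f(87,129,.024); pr=f(376,128,.024)
ang=lambda a,b: np.degrees(np.arctan2((a-b)[1],(a-b)[0]))-90
print('yaw', ang(dl,dr),ang(pl,pr), np.linalg.norm(dl-dr),np.linalg.norm(pl-pr))
y=np.radians(-16.1); ux=np.array([np.cos(y),np.sin(y)]); uy=np.array([-ux[1],ux[0]])
for n,p in dict(dow=(dl+dr)[:2]/2-24.7*ux,post=post[:2]-50*ux,plate=(pl+pr)[:2]/2-66*ux).items():
  w=f(230.5,459,z+.0155)[:2]; d=p-w; print(n,p,'wheel',w,'toolxy',d@ux,-d@uy)
  # wheel via edges
```

```text
yaw -15.932608767778405 -16.006755069151012 50.90168450077643 70.87220800645242
dow [519.21911242 144.03953189] wheel [519.6035294  144.26298583] toolxy -0.3073727724209658 0.32129434755309993
post [519.7632981  144.03559387] wheel [519.6035294  144.26298583] toolxy 0.21656155624012224 0.17416725206252534
plate [519.92743285 143.7399409 ] wheel [519.6035294  144.26298583] toolxy 0.45624770492346467 0.41270749153444775
```

```bash
python3 -m crank '[0,0.3,6,0,0.3, 0,0.3,12,0,0.3, 0,0.3,18,0,0.3, 0,0.3,22,0,0.3, 0,0.3,22,0,0.3]';  python3 -m crank '[0,0,1,0,0.3, 0,0,2,0,0.3, 0,0,3,0,0.3, 0,0,3,0,0.3]'
```

```text
t: 5.4
ee_pos: [0.5195, 0.1449, 0.0349]
eef_rot: [-0.0, 0.99, -0.14, 0.002]
wrist_force: [-1.6, -5.9, 23.1]
finger_gap: 0.0553
t: 5.8
ee_pos: [0.5201, 0.1447, 0.0334]
eef_rot: [-0.0, 0.99, -0.14, 0.003]
wrist_force: [-4.7, -7.3, 40.3]
finger_gap: 0.0556
```

```bash
python3 -m crank '[0,0,-3,0,0.3, 0,0,-3,0,0.3]'
python3 - <<'E'
from look import *
c=snap('wrist','w6'); s=monitor.get_state(); print(s['ee_pos'],s['wrist_force'])
cv2.imwrite('pics/c7.png',cv2.resize(c['color'][80:380,200:440,::-1],None,fx=2,fy=2,interpolation=cv2.INTER_CUBIC))
c=snap('side','s6')
cv2.imwrite('pics/c8.png',cv2.resize(c['color'][230:400,220:370,::-1],None,fx=3.5,fy=3.5,interpolation=cv2.INTER_CUBIC))
E
```

```text
t: 6.0
ee_pos: [0.5189, 0.145, 0.0337]
eef_rot: [-0.0, 0.99, -0.14, 0.001]
wrist_force: [1.1, -1.6, -0.1]
finger_gap: 0.0555
[0.51874189 0.14507128 0.03347874] [-0.31579563 -2.52694576  9.0084821 ]
```

View pics/c7.png

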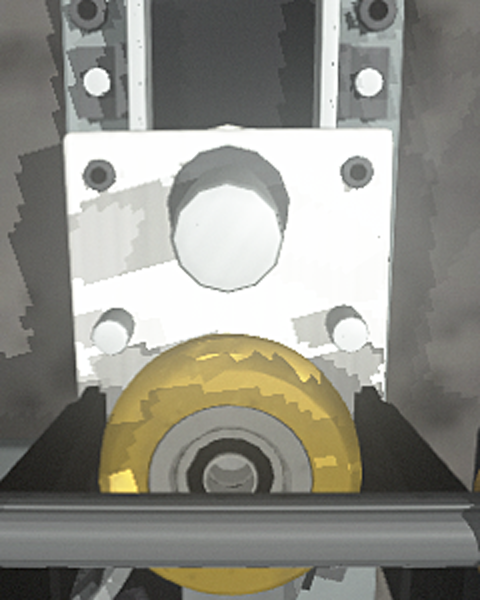

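View pics/c8.png

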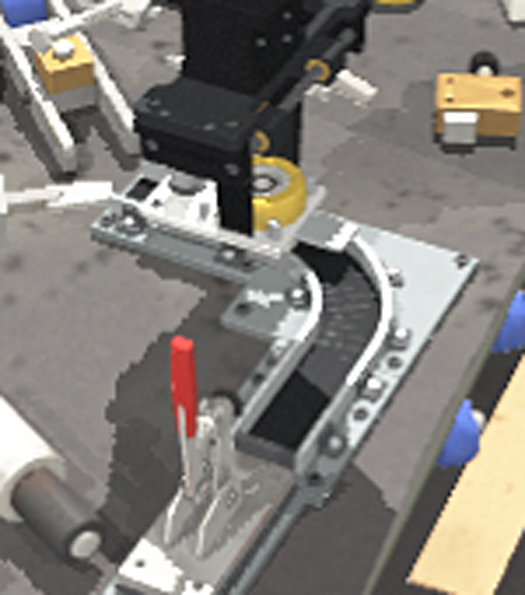

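```bash
python3 -m crank '[0,0,0,0,0.75, 0,0,0,0,0.75, 0,0,0,0,0.75, 0,0,-30,0,0.75, 0,0,-70,0,0.75]'; python3 -m crank '[0,0,-40,0,0.75, 0,0,-60,0,0.75, 0,0,-60,0,0.75, 0,0,-60,0,0.75]'
python3 - <<'E'
from look import *
c=snap('wrist','w7'); s=monitor.get_state(); print(s['ee_pos'],s['wrist_force'])
E
```

```text
t: 6.6
ee_pos: [0.5174, 0.1451, 0.1026]
eef_rot: [0.001, 0.99, -0.14, -0.002]
wrist_force: [0.5, 0.4, 0.8]
finger_gap: 0.0714
t: 7.0
ee_pos: [0.5182, 0.1452, 0.1631]
eef_rot: [0.0, 0.99, -0.14, -0.0]
wrist_force: [0.3, -1.2, -0.5]
finger_gap: 0.0712
[0.51789371 0.14516666 0.16249096] [ 0.69827055 -0.24132817  0.01186396]
```

View pics/w7.png

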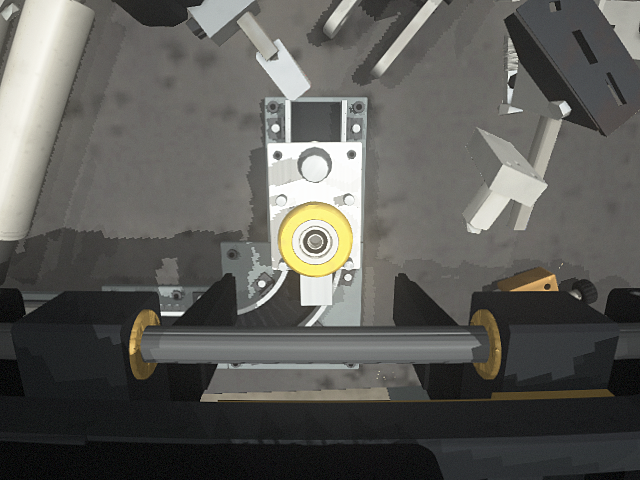

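```bash
python3 - <<'E'
from look import *
c=load('w7')
for p in [(285,240),(345,240),(315,212),(315,262),(300,180),(316,290)]: print(p,np.round(bydepth(c,*p)*1000,1))
print('bearing',onplane(c,315.5,240,.046),'post',onplane(c,316,166,.074))
E
python3 to.py .468 .272 .20 -16.1
```

```text
(285, 240) [524.1 164.6  54.8]
(345, 240) [512.  123.5  54.2]
(315, 212) [537.3 138.5  53.6]
(315, 262) [501.6 148.9  52.4]
(300, 180) [560.  143.5  32.2]
(316, 290) [471.4 156.8  27.7]
bearing [0.51590226 0.14432657 0.046     ] post [0.56904319 0.1286519  0.074     ]
(array([ -83.2, -107.9,  -37.5]), np.float64(-16.14), np.float64(-0.04)) 7.05
```

Wheel is seated flat: its rim is about 22 mm above the plate at all four sampled points, inside the dowels, with its bearing at (315,240). Next I'll survey the bend with the wrist camera.

```bash
python3 -m crank '[-83,-108,-37,0,0.75, -83,-108,-37,0,0.75, -83,-108,-37,0,0.75, -83,-108,-37,0,0.75, -83,-108,-37,0,0.75]'; python3 -m crank '[0,0,0,0,0.5, 0,0,0,0,0.22, 0,0,0,0,0.22]'
python3 - <<'E'
from look import *
c=snap('wrist','w8'); s=monitor.get_state(); print(s['ee_pos'],s['wrist_force'],s['finger_gap'])
E
```

```text
t: 7.55
ee_pos: [0.4681, 0.2724, 0.1992]
eef_rot: [0.001, 0.99, -0.139, -0.001]
wrist_force: [-0.4, -0.7, -0.4]
finger_gap: 0.0711
t: 7.85
ee_pos: [0.469, 0.2711, 0.2]
eef_rot: [0.0, 0.99, -0.141, -0.0]
wrist_force: [0.1, -0.3, -0.7]
finger_gap: 0.0523
[0.46907066 0.27123581 0.20017093] [-0.71553779 -0.43098717 -0.03851685] 0.04841189742439906
```

View pics/w8.png

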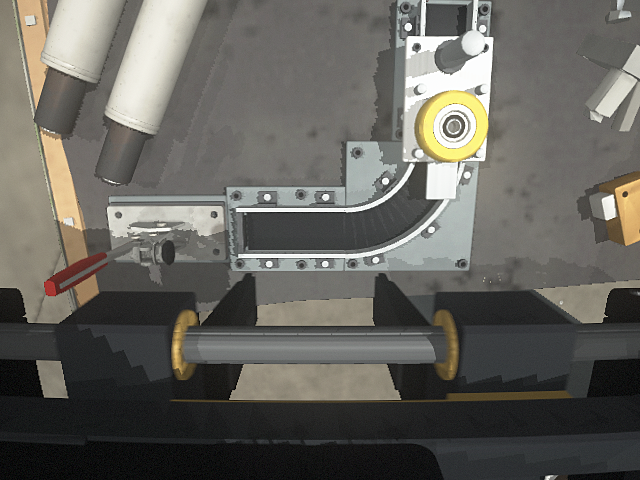

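Run:
```python
from look import *
im=load('w8')['color'][:,:,::-1]
cv2.imwrite('pics/c9.png',cv2.resize(im[180:280,220:360],None,fx=5.5,fy=5.5,interpolation=cv2.INTER_CUBIC))
cv2.imwrite('pics/c10.png',cv2.resize(im[130:280,340:500],None,fx=4,fy=4,interpolation=cv2.INTER_CUBIC))
```

```text
(no output)
```

View pics/c9.png

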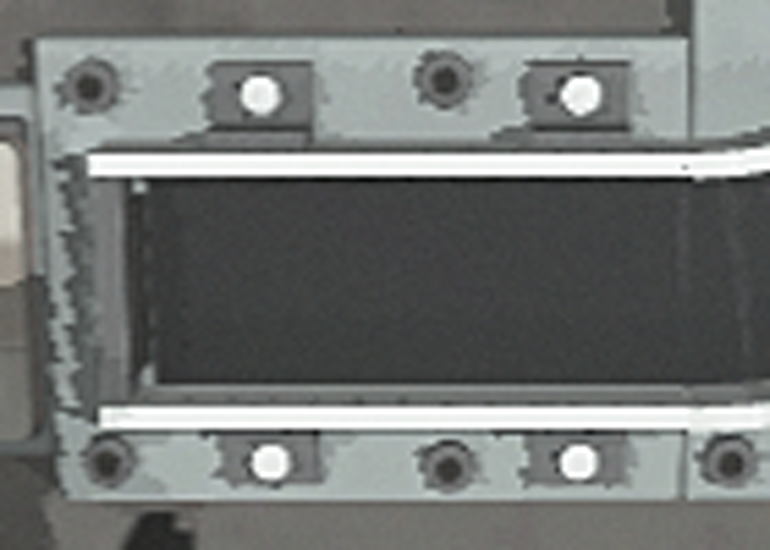

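View pics/c10.png

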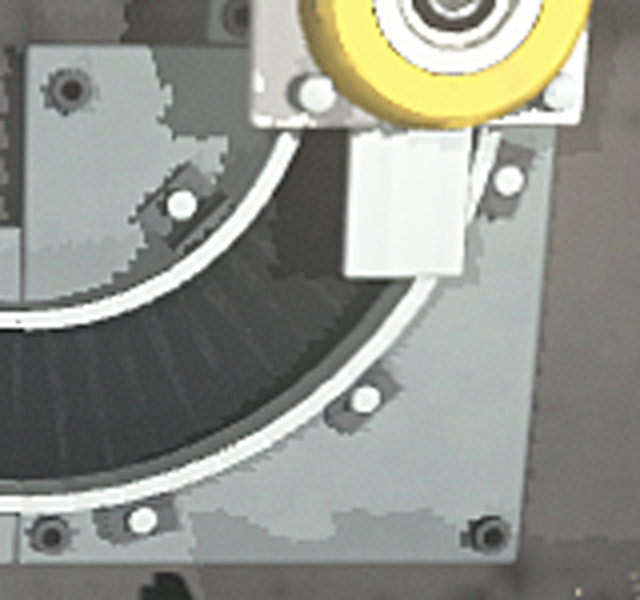

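Run:
```python
from look import *
c=load('w8')
f=lambda u,v,z: onplane(c,220+(u+.5)/5.5-.5,180+(v+.5)/5.5-.5,z)*1000
g=lambda u,v,z: onplane(c,340+(u+.5)/4-.5,130+(v+.5)/4-.5,z)*1000
T=lambda p,o,y: np.round([ (p[0]-o[0])*np.cos(y)+(p[1]-o[1])*np.sin(y), -(p[0]-o[0])*np.sin(y)+(p[1]-o[1])*np.cos(y)],1)
pts={'railU right(-59,80)':f(690,166,.022),'railU left(-59,?)':f(90,166,.022),'railL left(-101,?)':f(102,417,.022),'railL r(-101,80)':f(690,416,.022),
'seam U(-40,80)':f(690,38,.008),'seamL(-120,80)':f(686,500,.008),'cornUL(-40,?)':f(35,40,.008),'cornLL(-120,?)':f(65,500,.008),'stop face floor(170)':f(150,300,.008),'stop top edge':f(130,300,.022),'B(-120,-40)':g(517,562,.008),'R edge(?, -40)':g(548,150,.008)}
px=lambda u,v,z: onplane(c,u,v,z)*1000
pts['post(65,0)']=px(473,43,.074); pts['wheel(15,0)']=px(454.5,126.5,.046)
o=(504.5,146.8); y=np.radians(-16.1)
for k,p in pts.items(): print(k,np.round(p[:2],1),T(p,o,y))
d=pts['railU left(-59,?)']-pts['railU right(-59,80)']; print(np.degrees(np.arctan2(d[1],d[0]))-90)
d=pts['railL left(-101,?)']-pts['railL r(-101,80)']; print(np.degrees(np.arctan2(d[1],d[0]))-90)
```

```text
railU right(-59,80) [471.1 241.7] [-58.4  82. ]
railU left(-59,?) [498.1 333.6] [-58.  177.6]
railL left(-101,?) [458.1 345.3] [-99.6 177.8]
railL r(-101,80) [431.2 252.6] [-99.8  81.4]
seam U(-40,80) [489.  235.8] [-39.6  81.2]
seamL(-120,80) [412.7 257.3] [-118.9   80.7]
cornUL(-40,?) [518.9 338.8] [-39.4 188.4]
cornLL(-120,?) [442.7 360.1] [-118.5  187.8]
stop face floor(170) [472.1 334.6] [-83.2 171.4]
stop top edge [475.5 334.5] [-79.9 172.3]
B(-120,-40) [379.3 142.8] [-119.2  -38.6]
R edge(?, -40) [473.  117.3] [-22.1 -37. ]
post(65,0) [568.8 126.9] [67.3 -1.3]
wheel(15,0) [515.4 142.2] [11.8 -1.4]
-16.342634209293877
-16.200078615581006
```

Survey view: bend plate corner at (471,271), stop face near column 246, rails at rows 210 and 256. These fit the track origin (0.506,0.148) and yaw -16.2° within about 1.5 mm. The post is at track (65,0). I'll rotate the jaws along the leg and go above the post.

```bash
python3 to.py .568 .1297 .13 73.8; python3 -m crank '[0,0,0,-8.5,0.4, 0,0,0,-17,0.4, 0,0,0,-25.5,0.4, 0,0,0,-34,0.4, 0,0,0,-42.5,0.4]'; python3 -m crank '[0,0,0,-8.5,0.4, 0,0,0,-17,0.4, 0,0,0,-25.5,0.4, 0,0,0,-34,0.4, 0,0,0,-42.5,0.4]'; python3 to.py .568 .1297 .13 73.8
```

```text
(array([134.6, 108.2,  70.2]), np.float64(-16.22), np.float64(-90.02)) 7.9
t: 8.4
ee_pos: [0.4689, 0.2716, 0.2004]
eef_rot: [0.0, 0.973, 0.231, -0.0]
wrist_force: [-0.4, -0.2, -0.1]
finger_gap: 0.038
t: 8.9
ee_pos: [0.4689, 0.2715, 0.2004]
eef_rot: [0.0, 0.823, 0.568, -0.0]
wrist_force: [-0.1, 0.1, -0.3]
finger_gap: 0.038
(array([-97.3, 143.1,  70.4]), np.float64(69.16), np.float64(-4.64)) 8.9
```

```bash
python3 -m crank '[-24,36,17,-4.6,0.4, -48,72,35,-4.6,0.4, -72,107,52,-4.6,0.4, -97,143,60,-4.6,0.4, -97,143,60,-4.6,0.4]'; python3 -m crank '[0,0,0,0,0.4, 0,0,0,0,0.4]'; python3 to.py .568 .1297 .053 73.8;  python3 - <<'E'
from look import *
c=snap('wrist','w9'); s=monitor.get_state(); print(s['ee_pos'])
E
```

```text
t: 9.4
ee_pos: [0.5692, 0.1256, 0.139]
eef_rot: [0.0, 0.803, 0.596, -0.001]
wrist_force: [0.2, 0.0, -0.4]
finger_gap: 0.0379
t: 9.6
ee_pos: [0.5667, 0.1303, 0.1407]
eef_rot: [-0.0, 0.801, 0.598, -0.0]
wrist_force: [0.2, -0.8, 0.1]
finger_gap: 0.0377
(array([-0.2,  1.4, 87.7]), np.float64(73.46), np.float64(-0.34)) 9.6
[0.56670238 0.13064957 0.14087593]
```

View pics/w9.png

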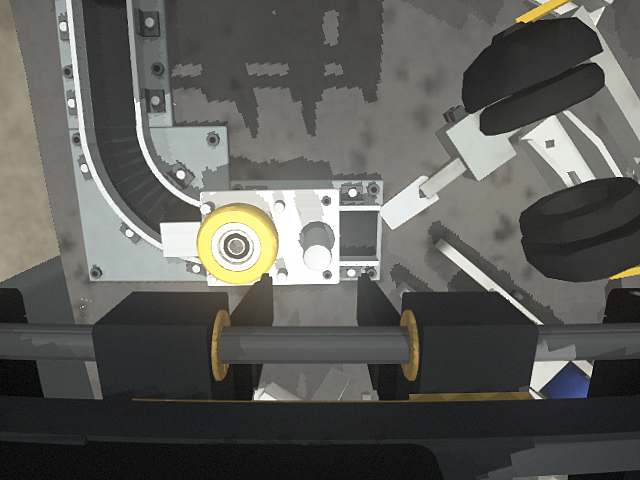

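Run:
```python
from look import *
c=load('w9')
print(onplane(c,317,257.5,.074))
for p in [(317,257),(540,60),(560,240),(600,200),(540,130),(590,270)]: print(p,np.round(bydepth(c,*p)*1000))
```

```text
[0.56778674 0.12815723 0.074     ]
(317, 257) [569. 131.  82.]
(540, 60) [710. 202.  94.]
(560, 240) [709. 101.  87.]
(600, 200) [735. 118.  88.]
(540, 130) [751. 156.   5.]
(590, 270) [720.  81.  95.]
```

```bash
python3 -m crank '[-1,1.4,30,-0.3,0.4, -1,1.4,50,-0.3,0.4, -1,1.4,65,-0.3,0.4, -1,1.4,80,-0.3,0.4, -1,1.4,88,-0.3,0.4]'; python3 -m crank '[0,0,0,0,0.4, 0,0,0,0,0.24, 0,0,0,0,0.24, 0,0,0,0,0.24]'
python3 - <<'E'
from look import *
c=snap('wrist','w10'); s=monitor.get_state(); print(s['ee_pos'],s['wrist_force'])
c=snap('side','s10')
cv2.imwrite('pics/c11.png',cv2.resize(c['color'][200:400,200:370,::-1],None,fx=3,fy=3,interpolation=cv2.INTER_CUBIC))
E
```

```text
t: 10.15
ee_pos: [0.5675, 0.1296, 0.0519]
eef_rot: [-0.0, 0.799, 0.601, -0.0]
wrist_force: [-0.8, -0.3, -0.2]
finger_gap: 0.0378
t: 10.55
ee_pos: [0.5685, 0.1287, 0.0532]
eef_rot: [0.0, 0.8, 0.6, 0.0]
wrist_force: [-0.7, -0.5, 0.2]
finger_gap: 0.0237
[0.56841379 0.12864233 0.05314379] [-0.17895799 -0.56391936 -0.48198489]
```

View pics/w10.png

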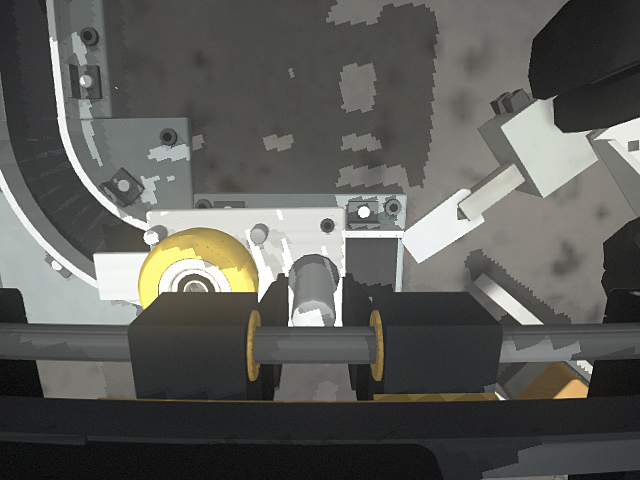

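View pics/c11.png

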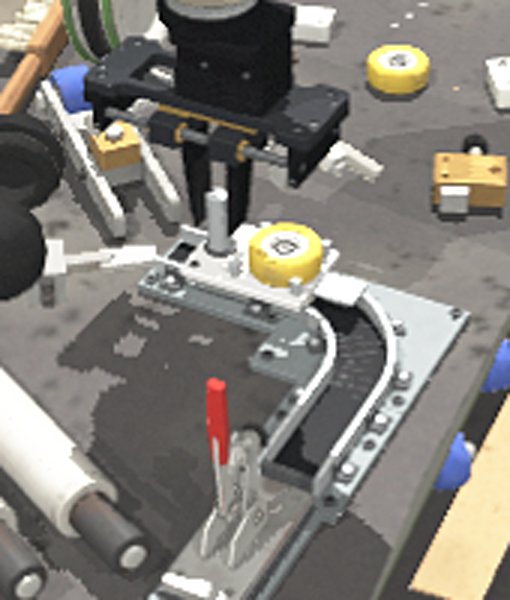

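Run:
```python
from look import *
c=load('w10'); s=monitor.get_state(); q=s['eef_rot']; M=R.from_quat(np.r_[q[1:],q[0]]).as_matrix()
for p in [(0,0,0),(0,0,-.021),(.01,0,-.021),(-.01,0,-.021)]: print(p,proj(c,s['ee_pos']+M@np.array(p)))
for v in (305,312,318): print(v,M.T@(onplane(c,315,v,.074)-s['ee_pos']))
c=load('s10')
print(proj(c,s['ee_pos']),proj(c,s['ee_pos']+[0,0,.021]))
cv2.imwrite('pics/c12.png',cv2.resize(c['color'][235:300,230:330,::-1],None,fx=7,fy=7,interpolation=cv2.INTER_CUBIC))
c=load('w10')
cv2.imwrite('pics/c13.png',cv2.resize(c['color'][230:400,240:390,::-1],None,fx=4,fy=4,interpolation=cv2.INTER_CUBIC)[:600])
```

```text
(0, 0, 0) [314.18463133 295.5140872 ]
(0, 0, -0.021) [314.1635065  314.99500593]
(0.01, 0, -0.021) [314.13021673 291.74981922]
(-0.01, 0, -0.021) [314.19594942 337.45355068]
305 [ 0.00434684  0.00034035 -0.02101315]
312 [ 0.0013135   0.00033803 -0.02101379]
318 [-0.00131187  0.00033601 -0.02101435]
[272.94040769 274.04676715] [272.6129613  266.37430393]
```

View pics/c12.png

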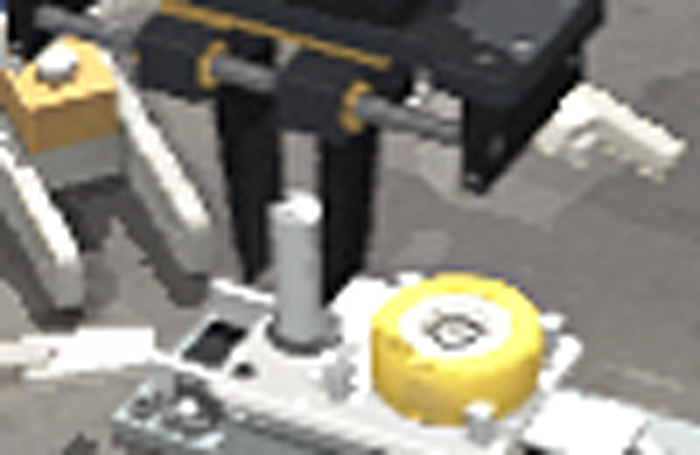

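View pics/c13.png

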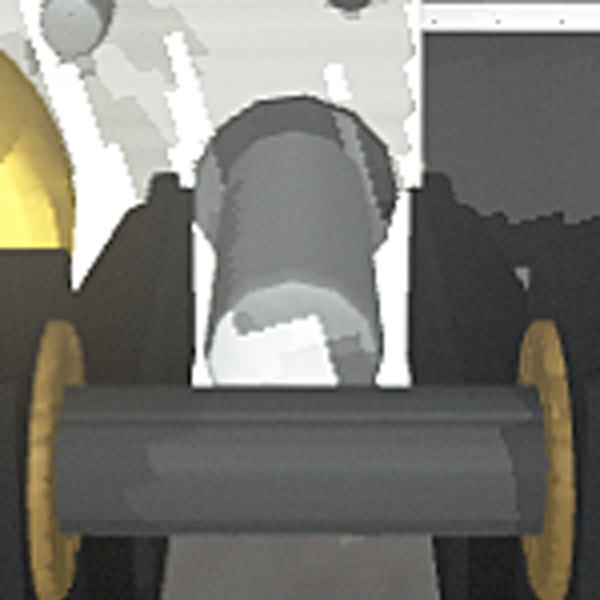

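The post stands between the fingers (wrist view (315,320), fingers at columns 280 and 350). I'll push with the jaws as a loose cage.

```bash
python3 -m crank '[0,-5,0,0,0.24, 0,-11,0,0,0.24, 0.3,-17,0,0,0.24, 0.5,-23,0,0,0.24, 0.7,-29,0,0,0.24]'; python3 to.py .5029 .1489 .053 73.8
python3 - <<'E'
from look import *
c=snap('wrist','w11')
E
```

```text
t: 11.15
ee_pos: [0.5404, 0.1376, 0.0528]
eef_rot: [0.0, 0.8, 0.6, 0.0]
wrist_force: [3.7, -1.3, 2.6]
finger_gap: 0.0228
(array([  0.4, -39.2,  -0.2]), np.float64(73.76), np.float64(-0.04)) 11.15
```

View pics/w11.png

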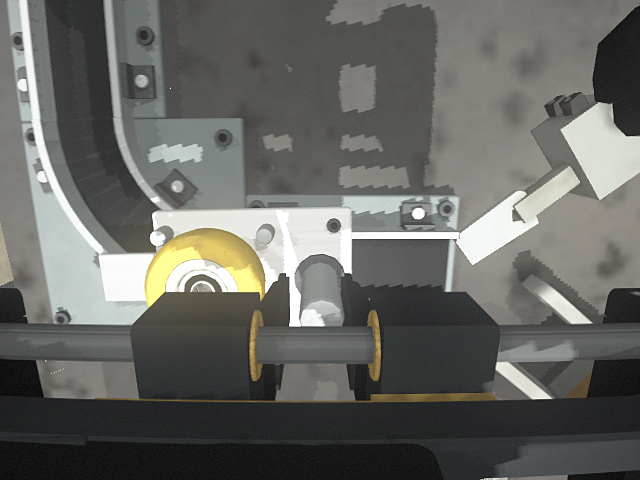

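```bash
python3 -m crank '[0,-6,0,0,0.24, 0,-12,0,0,0.24, 0.2,-18,0,0,0.24, 0.3,-24,0,0,0.24, 0.4,-30,0,0,0.24]'; python3 to.py .5029 .1489 .053 73.8
python3 - <<'E'
from look import *
c=snap('wrist','w12')
E
```

```text
t: 11.7
ee_pos: [0.5114, 0.146, 0.0525]
eef_rot: [0.0, 0.8, 0.6, -0.0]
wrist_force: [3.6, -4.5, 1.1]
finger_gap: 0.0229
(array([ 0.4, -8.9, -0.5]), np.float64(73.76), np.float64(-0.04)) 11.7
```

View pics/w12.png

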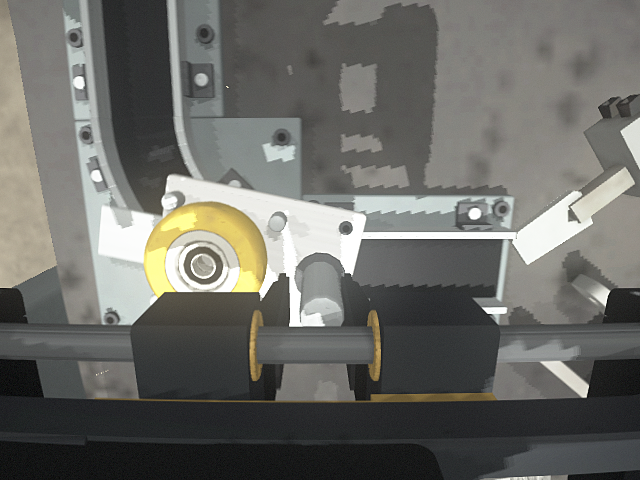

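```bash
cat > plan.py <<'E'
import sys
from to import *
O=np.array([505.8,148.0]); Y=np.radians(-16.2); L=2.9
def w(x,y): return np.array([O[0]+x*np.cos(Y)-y*np.sin(Y), O[1]+x*np.sin(Y)+y*np.cos(Y)])/1000
s=monitor.get_state(); p=s['ee_pos'][:2]*1000-O
print('tcp track', np.round([p[0]*np.cos(Y)+p[1]*np.sin(Y), -p[0]*np.sin(Y)+p[1]*np.cos(Y)],1), 'F',np.round(s['wrist_force'],1), round(s['t'],2))
for a in map(float,sys.argv[1:]):   # arc length of post along path measured from bend start
    S=80*np.pi/2
    if a<0: P=np.array([-a,0]); th=0
    elif a<S: th=a/80; P=np.array([-80*np.sin(th),80*(1-np.cos(th))])
    else: th=np.pi/2; P=np.array([-80,80+a-S])
    t=np.array([-np.cos(th),np.sin(th)]); q=w(*(P+L*t))
    print(a, *shift([q[0],q[1],.053],73.8-np.degrees(th)))
E
python3 plan.py -4 2 8 14 20
```

```text
tcp track [ 4.6 -0.5] F [-0.7  0.9 -0.5] 11.75
-4.0 [ 0.5 -3.5 -0.7] 73.76 -0.04
2.0 [ 0.6 -9.5 -0.6] 73.76 1.39
8.0 [  1.2 -15.5  -0.6] 73.76 5.69
14.0 [  2.2 -21.4  -0.6] 73.76 9.99
20.0 [  3.7 -27.2  -0.6] 73.76 14.28
```

```bash
python3 -m crank '[0.3,-3.5,0,0,0.24, 0.6,-9.5,0,1.4,0.24, 1.2,-15.5,0,5.7,0.24, 2.2,-21.4,0,10,0.24, 3.7,-27.2,0,14.3,0.24]'; python3 plan.py 25 31 36 41 46
```

```text
t: 12.25
ee_pos: [0.4865, 0.157, 0.0525]
eef_rot: [0.0, 0.869, 0.495, -0.0]
wrist_force: [2.1, -5.6, 1.5]
finger_gap: 0.0228
tcp track [-21.1   3.2] F [ 2.1 -5.6  1.5] 12.25
25.0 [-0.1 -6.5 -0.5] 59.27 3.38
31.0 [  0.7 -12.4  -0.5] 59.27 7.68
36.0 [  1.7 -17.3  -0.5] 59.27 11.26
41.0 [  3.  -22.1  -0.5] 59.27 14.84
46.0 [  4.6 -26.9  -0.5] 59.27 18.42
```

```bash
python3 -m crank '[0,-6,0,3.4,0.24, 0.7,-12,0,7.7,0.24, 1.7,-17,0,11.3,0.24, 3,-22,0,14.8,0.24, 4.6,-26.5,0,18.4,0.24]'; python3 plan.py 51 56 61 66 71;python3 - <<'E'
from look import *
c=snap('wrist','w13')
E
```

```text
t: 12.75
ee_pos: [0.4655, 0.1746, 0.0523]
eef_rot: [0.0, 0.937, 0.349, -0.001]
wrist_force: [1.2, -4.3, 0.3]
finger_gap: 0.0228
tcp track [-46.1  14.3] F [ 1.2 -4.3  0.3] 12.75
51.0 [ 0.5 -4.9 -0.7] 40.91 3.64
56.0 [ 1.2 -9.9 -0.7] 40.91 7.22
61.0 [  2.1 -14.8  -0.7] 40.91 10.8
66.0 [  3.4 -19.6  -0.7] 40.91 14.38
71.0 [  5.  -24.4  -0.7] 40.91 17.96
```

View pics/w13.png

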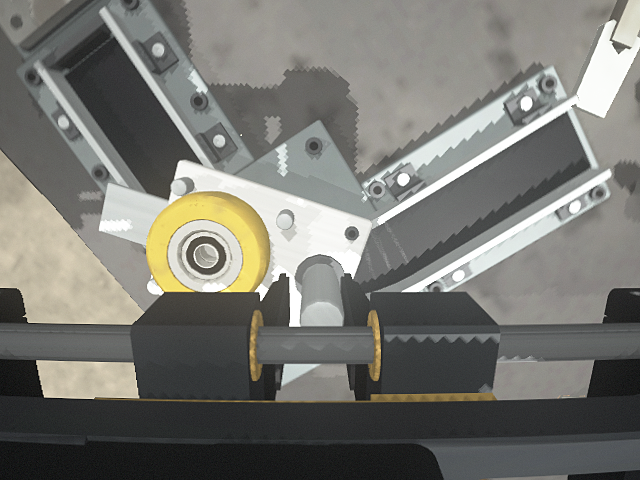

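The carrier is going round cleanly, with about 4 N and the post centred at (320,300). I'll continue.

```bash
python3 -m crank '[0.5,-5,0,3.6,0.24, 1.2,-10,0,7.2,0.24, 2.1,-15,0,10.8,0.24, 3.4,-19.6,0,14.4,0.24, 5,-24.4,0,18,0.24]'; python3 plan.py 76 81 86 91 96
```

```text
t: 13.3
ee_pos: [0.453, 0.1961, 0.0522]
eef_rot: [0.0, 0.98, 0.199, -0.001]
wrist_force: [-0.9, -4.1, 1.9]
finger_gap: 0.0228
tcp track [-64.1  31.5] F [-0.9 -4.1  1.9] 13.3
76.0 [ 0.7 -5.1 -0.8] 22.98 3.61
81.0 [  1.3 -10.   -0.8] 22.98 7.19
86.0 [  2.3 -14.9  -0.8] 22.98 10.78
91.0 [  3.6 -19.8  -0.8] 22.98 14.36
96.0 [  5.1 -24.5  -0.8] 22.98 17.94
```

```bash
python3 -m crank '[0.6,-5,0,3.6,0.24, 1.3,-10,0,7.2,0.24, 2.3,-15,0,10.8,0.24, 3.6,-19.8,0,14.4,0.24, 5.1,-24.5,0,18,0.24]'; python3 plan.py 101 106 111 116 121
```

```text
t: 13.8
ee_pos: [0.4482, 0.2208, 0.0522]
eef_rot: [0.0, 0.999, 0.044, -0.001]
wrist_force: [0.2, -2.8, 0.9]
finger_gap: 0.0232
tcp track [-75.6  53.8] F [ 0.2 -2.8  0.9] 13.8
101.0 [ 0.3 -4.9 -0.8] 4.99 3.52
106.0 [ 1.  -9.9 -0.8] 4.99 7.1
111.0 [  1.9 -14.8  -0.8] 4.99 10.69
116.0 [  3.2 -19.6  -0.8] 4.99 14.27
121.0 [  4.7 -24.4  -0.8] 4.99 17.85
```

```bash
python3 -m crank '[0.3,-5,0,3.5,0.24, 1,-10,0,7.1,0.24, 1.9,-15,0,10.7,0.24, 3.2,-19.6,0,14.3,0.24, 4.7,-24.4,0,17.9,0.24]'; python3 plan.py 125 129 133 136 138.7
python3 - <<'E'
from look import *
c=snap('wrist','w14')
E
```

```text
t: 14.3
ee_pos: [0.4506, 0.2454, 0.0522]
eef_rot: [0.001, 0.994, -0.112, -0.001]
wrist_force: [-1.2, -3.9, 1.9]
finger_gap: 0.023
tcp track [-80.1  78.1] F [-1.2 -3.9  1.9] 14.3
125.0 [ 0.3 -4.1 -0.8] -12.91 2.81
129.0 [ 0.6 -8.1 -0.8] -12.91 3.29
133.0 [  0.8 -12.1  -0.8] -12.91 3.29
136.0 [  1.  -15.1  -0.8] -12.91 3.29
138.7 [  1.2 -17.8  -0.8] -12.91 3.29
```

View pics/w14.png

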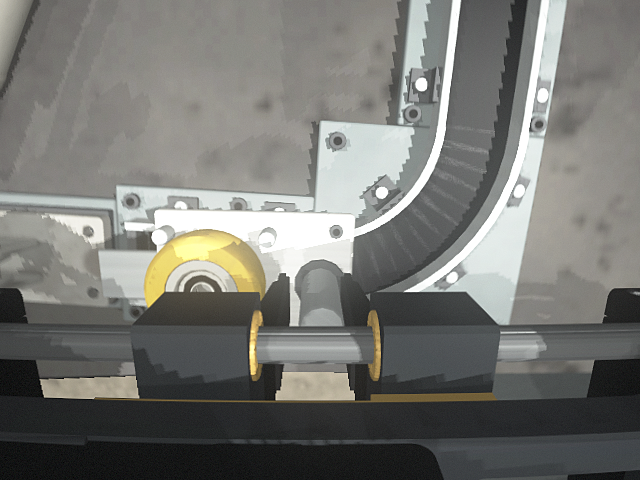

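```bash
python3 -m crank '[0.3,-4,0,2.8,0.24, 0.6,-8,0,3.2,0.24, 0.8,-12,0,3.2,0.24, 1,-15,0,3.2,0.24, 1,-16,0,3.2,0.24]'; python3 -m crank '[0,0,0,0,0.24]'; python3 plan.py 138.7
```

```text
t: 14.85
ee_pos: [0.4561, 0.2613, 0.0524]
eef_rot: [0.0, 0.99, -0.139, -0.0]
wrist_force: [-0.5, -3.2, -0.6]
finger_gap: 0.023
t: 14.95
ee_pos: [0.4562, 0.2613, 0.0525]
eef_rot: [-0.0, 0.99, -0.139, 0.0]
wrist_force: [-1.0, 0.5, 0.8]
finger_gap: 0.0223
tcp track [-79.2  95. ] F [-1.   0.5  0.8] 14.95
138.7 [-0.8 -1.  -0.5] -16.0 0.2
```

```bash
python3 -m crank '[0,-1,0,0,0.24, 0,-2,0,0,0.24]'; python3 -m crank '[0,-1,0,0,0.24, 0,-1,0,0,0.24]'; python3 plan.py 138.7
```

```text
t: 15.15
ee_pos: [0.4565, 0.2626, 0.0525]
eef_rot: [0.0, 0.99, -0.139, -0.0]
wrist_force: [-2.8, -10.4, 4.2]
finger_gap: 0.0226
t: 15.35
ee_pos: [0.4562, 0.2628, 0.0526]
eef_rot: [0.001, 0.99, -0.139, -0.001]
wrist_force: [-2.5, -11.4, 4.6]
finger_gap: 0.0226
tcp track [-79.6  96.5] F [ -2.5 -11.4   4.6] 15.35
138.7 [-0.4  0.5 -0.4] -16.01 0.19
```

```bash
python3 -m crank '[0,-1.5,0,0,0.24, 0,-1.5,0,0,0.24]'; python3 plan.py 138.7
python3 - <<'E'
from look import *
c=snap('side','s15')
cv2.imwrite('pics/c15.png',cv2.resize(c['color'][200:400,200:370,::-1],None,fx=3,fy=3,interpolation=cv2.INTER_CUBIC))
c=snap('wrist','w15')
E
```

```text
t: 15.55
ee_pos: [0.456, 0.2632, 0.0527]
eef_rot: [0.002, 0.99, -0.139, -0.002]
wrist_force: [-4.7, -19.5, 9.3]
finger_gap: 0.0232
tcp track [-79.9  96.8] F [ -4.7 -19.5   9.3] 15.55
138.7 [-0.1  0.8 -0.3] -15.99 0.21
```

View pics/c15.png

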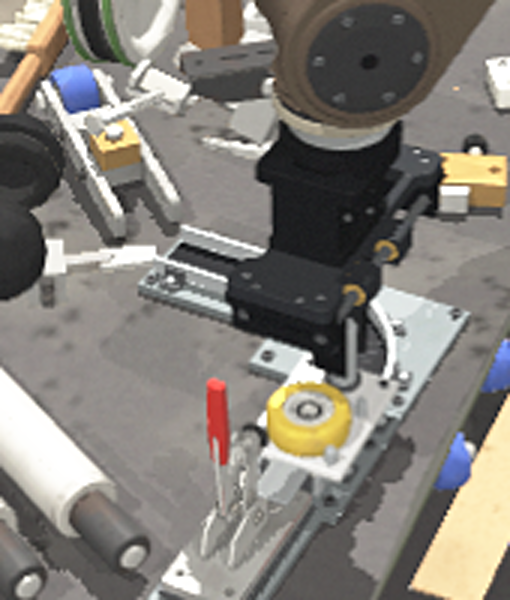

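View pics/w15.png

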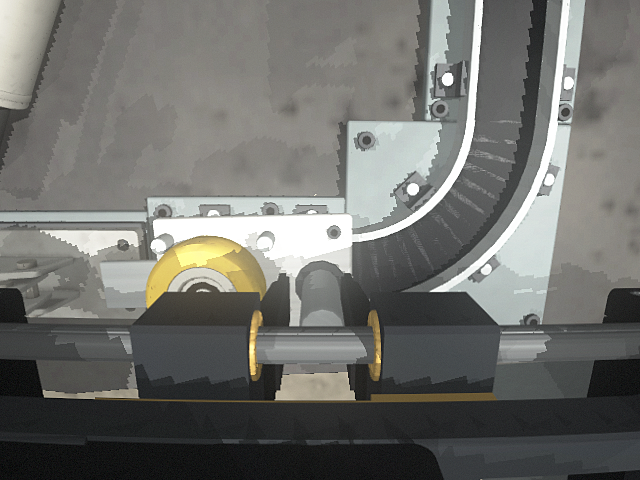

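Hard stop confirmed: the force rises to 20 N without motion, and the post is at home by the numbers. I'll relax, then lift out.

```bash
python3 -m crank '[0,2,0,0,0.24, 0,4,0,0,0.24, 0,5,0,0,0.28, 0,5,0,0,0.28, 0,5,-10,0,0.28]'; python3 -m crank '[0,0,-40,0,0.28, 0,0,-80,0,0.28, 0,0,-130,0,0.1, 0,0,-160,0,0, 0,0,-160,0,0]'
python3 - <<'E'
from look import *
c=snap('wrist','w16'); s=monitor.get_state(); print(s['ee_pos'],s['wrist_force'],s['t'])
c=snap('side','s16')
cv2.imwrite('pics/c16.png',cv2.resize(c['color'][220:420,200:370,::-1],None,fx=3,fy=3,interpolation=cv2.INTER_CUBIC))
E
```

```text
t: 16.15
ee_pos: [0.4557, 0.2605, 0.0621]
eef_rot: [0.0, 0.99, -0.14, -0.001]
wrist_force: [-0.6, -0.3, 0.7]
finger_gap: 0.0264
t: 16.65
ee_pos: [0.4573, 0.2614, 0.2274]
eef_rot: [-0.002, 0.99, -0.139, 0.004]
wrist_force: [-1.3, 0.1, -0.5]
finger_gap: 0.0081
[0.45648259 0.26098058 0.22493295] [-0.24018875 -0.84931765  0.07271512] 16.7
```

View pics/w16.png

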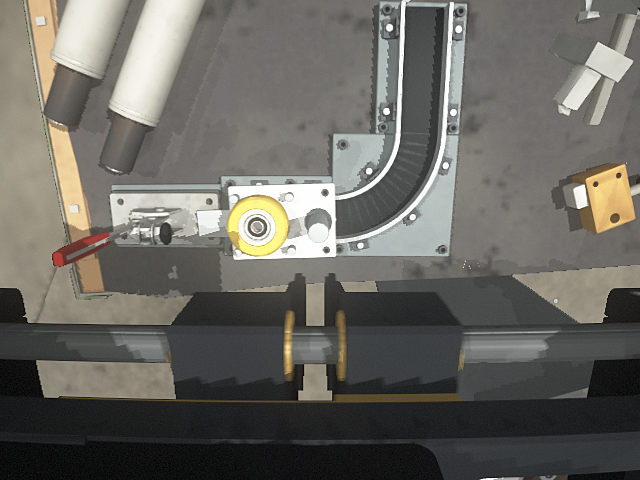

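View pics/c16.png

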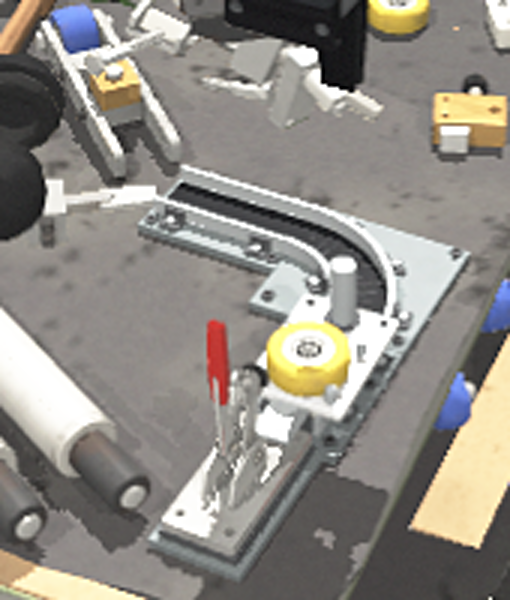

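Run:
```python
from look import *
from plan import O,Y
snap('top','top16')
T=lambda p: np.round([ (p[0]*1000-O[0])*np.cos(Y)+(p[1]*1000-O[1])*np.sin(Y), -(p[0]*1000-O[0])*np.sin(Y)+(p[1]*1000-O[1])*np.cos(Y),p[2]*1000],1)
print('post',T(onplane(load('w16'),319,226,.074)))
ends={}
for n in ['top16','side','w16']:
    n2={'side':'s16'}.get(n,n); c=load(n2); h=cv2.cvtColor(c['color'],cv2.COLOR_RGB2HSV)
    m=cv2.inRange(h,(0,150,60),(6,255,255))|cv2.inRange(h,(174,150,60),(180,255,255))
    k,l,st,ce=cv2.connectedComponentsWithStats(m)
    H={'top16':(137,226),'side':(272,340),'w16':(80,250)}[n]
    best=min([i for i in range(1,k) if st[i,4]>15],key=lambda i:np.hypot(*(ce[i]-H)))
    pts=np.argwhere(l==best)[:,::-1].astype(np.float32); r=cv2.minAreaRect(pts); print(n,st[best],r)
    ends[n]=(c,cv2.boxPoints(r),ce[best])
    (_,_),(w_,h_),_=r; b=cv2.boxPoints(r); 
    e=[(b[0]+b[1])/2,(b[2]+b[3])/2] if w_>h_ and np.linalg.norm(b[0]-b[1])<np.linalg.norm(b[1]-b[2]) or np.linalg.norm(b[0]-b[1])<np.linalg.norm(b[1]-b[2]) else [(b[1]+b[2])/2,(b[3]+b[0])/2]
    print(e); ends[n]=(c,e,ce[best])
def tri(a,b):
    A=np.zeros((3,3));B=np.zeros(3)
    for c,p in (a,b):
        o,d=ray(c,*p); d=d/np.linalg.norm(d); Pm=np.eye(3)-np.outer(d,d); A+=Pm;B+=Pm@o
    x=np.linalg.solve(A,B); return x,[np.linalg.norm(np.cross(x-ray(c,*p)[0],ray(c,*p)[1]/np.linalg.norm(ray(c,*p)[1]))) for c,p in (a,b)]
names=['top16','side','w16']
for i in range(3):
  for j in range(i):
    a,b=ends[names[i]],ends[names[j]]
    for pa in a[1]:
      for pb in b[1]:
        x,e=tri((a[0],pa),(b[0],pb))
        if max(e)<.012: print(names[i],names[j],pa,pb,np.round(x,4),T(x),np.round(e,4))
    x,e=tri((a[0],a[2]),(b[0],b[2])); print('centroid',names[i],names[j],T(x),np.round(e,4))
```

```text
tcp track [-79.4  94.3] F [-1.   0.5 -0.9] 16.75
post [-76.2  91.7  74. ]Traceback (most recent call last):
  File "<stdin>", line 12, in <module>
ValueError: min() iterable argument is empty
```

```bash
python3 - <<'E' 2>&1 | grep -v tcp
from look import *
from plan import O,Y
T=lambda p: np.round([ (p[0]*1000-O[0])*np.cos(Y)+(p[1]*1000-O[1])*np.sin(Y), -(p[0]*1000-O[0])*np.sin(Y)+(p[1]*1000-O[1])*np.cos(Y),p[2]*1000],1)
E={}
for n,H in [('top0',(140,227)),('s16',(272,340)),('w16',(80,250))]:
    c=load(n); h=cv2.cvtColor(c['color'],cv2.COLOR_RGB2HSV)
    m=cv2.inRange(h,(0,130,60),(8,255,255))|cv2.inRange(h,(172,130,60),(180,255,255))
    k,l,st,ce=cv2.connectedComponentsWithStats(m)
    b=min([i for i in range(1,k) if st[i,4]>8],key=lambda i:np.hypot(*(ce[i]-H)))
    p=np.argwhere(l==b)[:,::-1].astype(np.float32); bx=cv2.boxPoints(cv2.minAreaRect(p))
    if np.linalg.norm(bx[0]-bx[1])<np.linalg.norm(bx[1]-bx[2]): e=[(bx[0]+bx[1])/2,(bx[2]+bx[3])/2]
    else: e=[(bx[1]+bx[2])/2,(bx[3]+bx[0])/2]
    print(n,st[b],np.round(e,1).tolist()); E[n]=(c,e+[np.mean(e,0)])
def tri(a,b):
    A=np.zeros((3,3));B=np.zeros(3);Q=[]
    for c,p in (a,b):
        o,d=ray(c,*p); d=d/np.linalg.norm(d); P=np.eye(3)-np.outer(d,d); A+=P;B+=P@o;Q.append((o,P))
    x=np.linalg.solve(A,B); return x,max(np.linalg.norm(P@(x-o)) for o,P in Q)
for a,b in [('top0','s16'),('w16','s16'),('top0','w16')]:
  for i in range(3):
    for j in range(3):
      x,e=tri((E[a][0],E[a][1][i]),(E[b][0],E[b][1][j]))
      if (i==2)==(j==2) and e<.015: print(a,b,i,j,T(x),round(e*1000,1))
E
```

```text
top0 [134 223  15   8  47] [[134.5, 224.6999969482422], [147.39999389648438, 229.60000610351562]]
s16 [269 327   7  28 152] [[272.0, 327.0], [272.0, 354.0]]
w16 [ 52 232  58  35 717] [[109.0999984741211, 235.39999389648438], [51.79999923706055, 261.3999938964844]]
top0 s16 0 0 [-80.6 260.8 166. ] 1.8
top0 s16 0 1 [-83.3 277.6 120.2] 5.9
top0 s16 1 0 [-76.4 241.8 147.5] 4.6
top0 s16 1 1 [-79.  258.2  99.4] 0.6
top0 s16 2 2 [-79.8 259.6 133.5] 0.7
w16 s16 0 0 [-68.3 234.1 139.1] 1.5
w16 s16 0 1 [-78.3 256.3  97.6] 1.0
w16 s16 1 0 [-81.  259.1 164.3] 0.5
w16 s16 1 1 [-92.5 284.  128.5] 1.2
w16 s16 2 2 [-80.3 258.8 132.9] 0.2
top0 w16 0 0 [-82.8 290.8  59.6] 14.3
top0 w16 0 1 [-80.  261.3 163.5] 1.6
top0 w16 1 0 [-79.9 259.6  92.3] 1.1
top0 w16 1 1 [-75.6 227.4 198.7] 8.8
top0 w16 2 2 [-79.8 259.1 133.6] 0.9
```

```bash
python3 -m crank '[-0.5,-50,0,0,0, -0.5,-100,0,0,0, -0.5,-150,0,0,0, -0.5,-200,0,0,0, -0.5,-203,0,0,0]';  python3 -m crank '[0,0,35,0,0, 0,0,70,0,0, 0,0,103,0,0, 0,0,103,0,0]'; python3 plan.py;  python3 - <<'E'
from look import *
c=snap('side','s17')
cv2.imwrite('pics/c17.png',cv2.resize(c['color'][200:420,180:370,::-1],None,fx=3,fy=3,interpolation=cv2.INTER_CUBIC)[:600])
E
```

```text
t: 17.3
ee_pos: [0.5115, 0.4599, 0.2193]
eef_rot: [0.001, 0.99, -0.138, -0.001]
wrist_force: [-0.8, -0.1, -1.3]
finger_gap: 0.0004
t: 17.7
ee_pos: [0.5094, 0.4537, 0.1138]
eef_rot: [0.004, 0.99, -0.14, -0.004]
wrist_force: [-1.2, 0.1, 0.2]
finger_gap: 0.0006
tcp track [-81.8 294.6] F [-1.2  0.1  0.2] 17.7
```

View pics/c17.png

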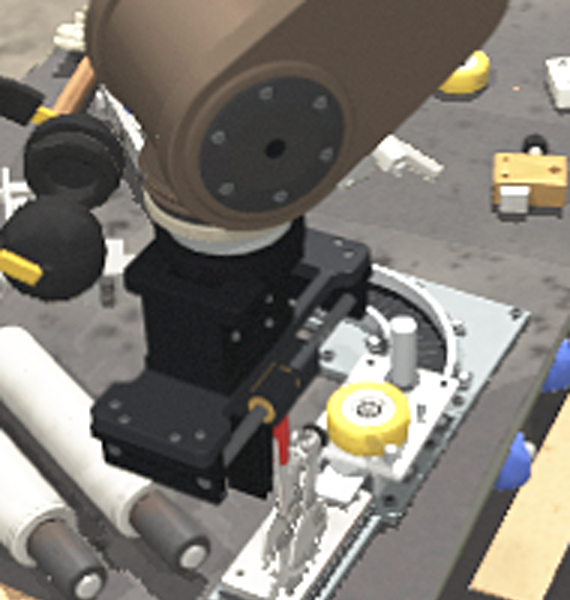

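```bash
python3 -m crank '[1.5,-7.6,-4,0,0, 1.5,-14.6,-8,0,0, 1.5,-22.6,-10.7,0,0, 1.5,-31,-12,0,0, 1.5,-40.6,-13.5,0,0]'; python3 plan.py;  python3 - <<'E'
from look import *
c=snap('side','s18')
cv2.imwrite('pics/c18.png',cv2.resize(c['color'][200:420,180:370,::-1],None,fx=3,fy=3,interpolation=cv2.INTER_CUBIC)[:600])
E
```

```text
t: 18.25
ee_pos: [0.5245, 0.4953, 0.1338]
eef_rot: [-0.0, 0.99, -0.139, 0.0]
wrist_force: [-0.1, 0.1, 0.2]
finger_gap: 0.0004
tcp track [-78.9 338.8] F [-0.1  0.1  0.2] 18.25
```

View pics/c18.png

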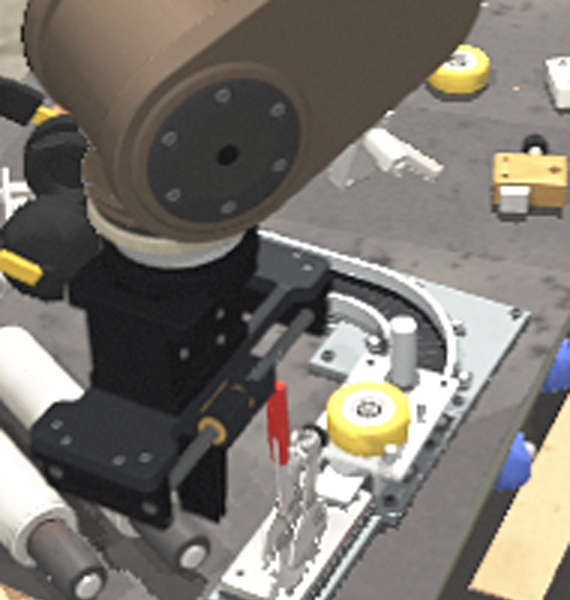

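I got the sign wrong and moved away from the handle, harmlessly. Tool y points along the track's -y, so I'm correcting it.

```bash
python3 -m crank '[-0.8,30,8,0,0, -0.8,48,14,0,0, -0.8,57,13,0,0, -0.8,66,10,0,0, -0.8,75,8,0,0]'; python3 plan.py;  python3 - <<'E'
from look import *
c=snap('side','s19')
cv2.imwrite('pics/c19.png',cv2.resize(c['color'][200:420,180:370,::-1],None,fx=3,fy=3,interpolation=cv2.INTER_CUBIC)[:600])
E
```

```text
t: 18.8
ee_pos: [0.5031, 0.4227, 0.1258]
eef_rot: [-0.0, 0.99, -0.139, 0.0]
wrist_force: [0.3, 1.5, -1.3]
finger_gap: 0.0001
tcp track [-79.2 263.1] F [ 0.3  1.5 -1.3] 18.8
```

View pics/c19.png

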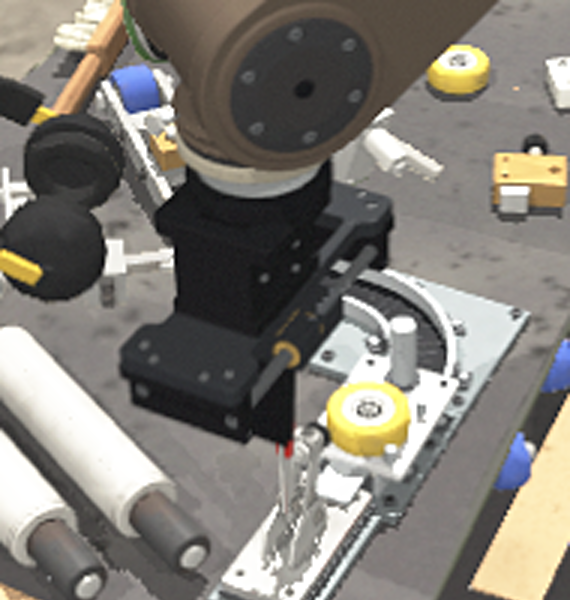

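```bash
python3 -m crank '[0,8,-1,0,0, 0,16,-1.2,0,0, 0,25,-0.8,0,0, 0,34,1,0,0, 0,43,3.5,0,0]'; python3 plan.py;  python3 - <<'E'
from look import *
c=snap('side','s20')
cv2.imwrite('pics/c20.png',cv2.resize(c['color'][200:420,180:370,::-1],None,fx=3,fy=3,interpolation=cv2.INTER_CUBIC)[:600])
E
```

```text
t: 19.35
ee_pos: [0.4907, 0.3805, 0.1214]
eef_rot: [0.0, 0.99, -0.14, 0.0]
wrist_force: [-0.6, 1.4, 2.0]
finger_gap: 0.0006
tcp track [-79.3 219. ] F [-0.6  1.4  2. ] 19.35
```

View pics/c20.png

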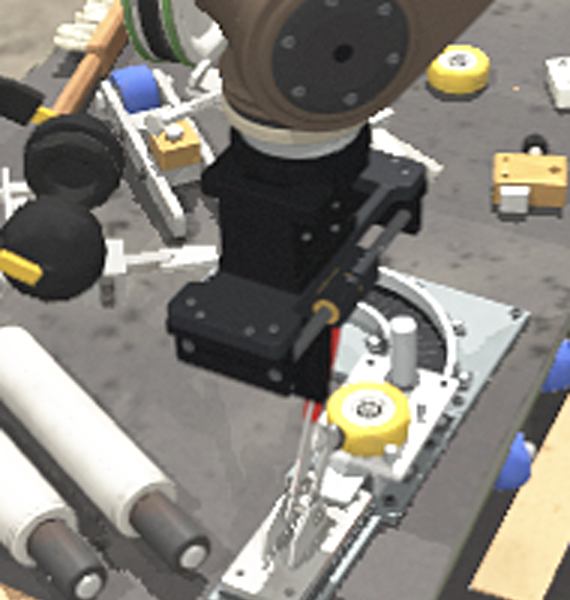

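```bash
python3 -m crank '[0,7,3,0,0, 0,14,6.5,0,0, 0,20,10,0,0, 0,26,14.5,0,0, 0,31,19,0,0]'; python3 plan.py;  python3 - <<'E'
from look import *
c=snap('side','s21')
cv2.imwrite('pics/c21.png',cv2.resize(c['color'][200:420,180:370,::-1],None,fx=3,fy=3,interpolation=cv2.INTER_CUBIC)[:600])
E
```

```text
t: 19.9
ee_pos: [0.4822, 0.3509, 0.102]
eef_rot: [0.0, 0.99, -0.14, -0.0]
wrist_force: [-0.0, 0.0, 1.3]
finger_gap: 0.0006
tcp track [-79.3 188.2] F [-0.   0.   1.3] 19.9
```

View pics/c21.png

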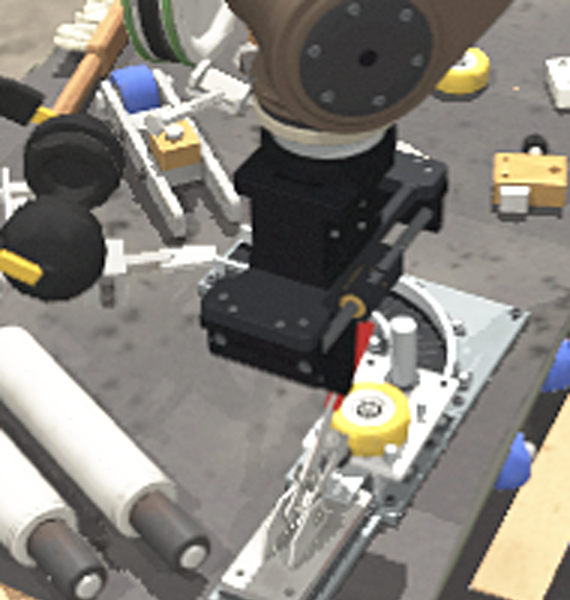

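```bash
python3 -m crank '[0,4,3.5,0,0, 0,7,7,0,0, 0,9.5,10,0,0, 0,11,11.5,0,0, 0,12,13,0,0]'; python3 plan.py
```

```text
t: 20.45
ee_pos: [0.479, 0.3398, 0.0893]
eef_rot: [0.0, 0.99, -0.14, -0.0]
wrist_force: [-0.6, 0.1, 0.1]
finger_gap: 0.0004
tcp track [-79.2 176.7] F [-0.6  0.1  0.1] 20.45
```

Now down in 1 mm steps, watching the force.

```bash
python3 -m crank '[0,0,1,0,0, 0,0,2,0,0]'; python3 -m crank '[0,0,1,0,0, 0,0,1,0,0]'
python3 - <<'E'
from look import *
c=snap('side','s22')
cv2.imwrite('pics/c22.png',cv2.resize(c['color'][250:400,250:390,::-1],None,fx=4,fy=4,interpolation=cv2.INTER_CUBIC)[:600])
E
```

```text
t: 20.65
ee_pos: [0.4791, 0.34, 0.0875]
eef_rot: [0.0, 0.99, -0.14, 0.0]
wrist_force: [-0.3, -0.6, 0.0]
finger_gap: 0.0003
t: 20.85
ee_pos: [0.479, 0.34, 0.0864]
eef_rot: [0.0, 0.99, -0.14, -0.0]
wrist_force: [-0.9, 0.2, -1.2]
finger_gap: 0.0006
```

View pics/c22.png

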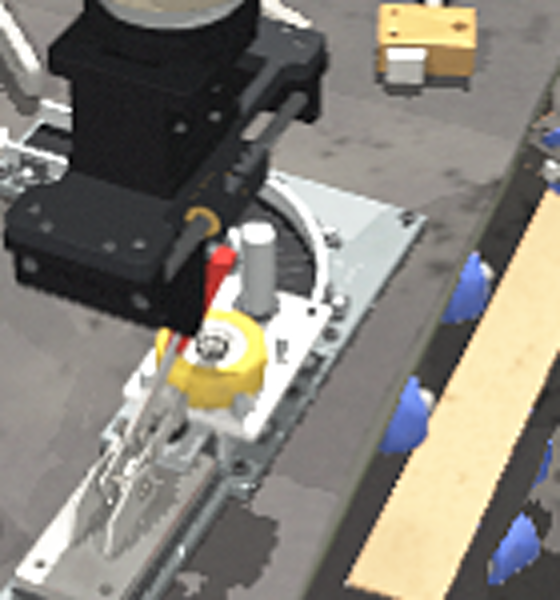

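```bash
python3 -m crank '[0,0,1,0,0, 0,0,1,0,0]'; python3 -m crank '[0,0,1,0,0, 0,0,1,0,0]';python3 -m crank '[0,0,1,0,0, 0,0,1,0,0]'
```

```text
t: 21.1
ee_pos: [0.479, 0.3399, 0.0854]
eef_rot: [0.0, 0.99, -0.14, -0.0]
wrist_force: [0.9, 0.6, -0.7]
finger_gap: 0.0005
t: 21.3
ee_pos: [0.4791, 0.3399, 0.0844]
eef_rot: [0.0, 0.99, -0.14, -0.0]
wrist_force: [-0.2, -0.3, 0.5]
finger_gap: -0.0001
t: 21.5
ee_pos: [0.4791, 0.3398, 0.0837]
eef_rot: [0.0, 0.99, -0.14, 0.0]
wrist_force: [-0.9, -1.1, 3.1]
finger_gap: 0.0002
```

```bash
python3 -m crank '[0,0,1,0,0, 0,0,1,0,0]'; python3 -m crank '[0,0,1,0,0, 0,0,1,0,0]';python3 - <<'E'
from look import *
c=snap('side','s23')
cv2.imwrite('pics/c23.png',cv2.resize(c['color'][250:400,250:390,::-1],None,fx=4,fy=4,interpolation=cv2.INTER_CUBIC)[:600])
E
```

```text
t: 21.7
ee_pos: [0.4791, 0.3398, 0.0828]
eef_rot: [0.0, 0.99, -0.14, 0.0]
wrist_force: [-0.4, -2.3, 5.9]
finger_gap: 0.0006
t: 21.9
ee_pos: [0.4791, 0.3396, 0.0819]
eef_rot: [0.0, 0.99, -0.139, 0.0]
wrist_force: [-1.4, -3.9, 7.9]
finger_gap: 0.0008
```

View pics/c23.png

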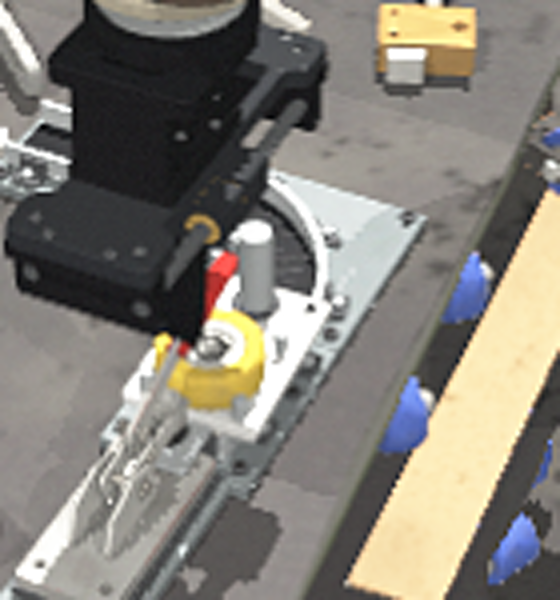

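```bash
python3 -m crank '[0,0,-10,0,0, 0,0,-50,0,0, 0,0,-100,0,0, 0,50,-110,0,0, 0,90,-110,0,0]';python3 -m crank '[0,40,0,0,0, 0,60,0,0,0, 0,60,0,0,0]'
python3 - <<'E'
from look import *
c=snap('side','s24')
cv2.imwrite('pics/c24.png',cv2.resize(c['color'][250:400,230:370,::-1],None,fx=4,fy=4,interpolation=cv2.INTER_CUBIC)[:600])
c=snap('wrist','w24'); print(monitor.get_state()['ee_pos'])
c=snap('top','t24')
E
```

```text
t: 22.45
ee_pos: [0.4542, 0.253, 0.1939]
eef_rot: [-0.001, 0.99, -0.139, 0.002]
wrist_force: [0.2, -0.2, -0.5]
finger_gap: 0.0004
t: 22.75
ee_pos: [0.4371, 0.1942, 0.1923]
eef_rot: [-0.0, 0.99, -0.141, 0.0]
wrist_force: [0.0, -0.1, 0.1]
finger_gap: 0.0005
[0.43810761 0.1960296  0.19207067]
```

View pics/c24.png

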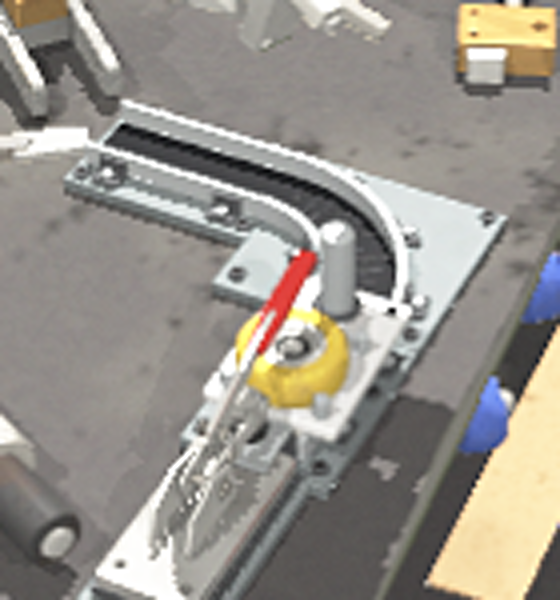

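View pics/w24.png

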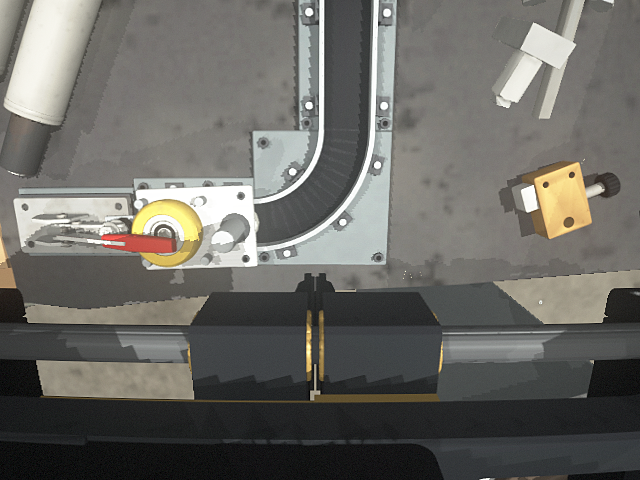

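Triangulate the handle's ends to work out the lever angle.

```bash
cat > handle.py <<'E'
import sys
from look import *
from plan import O,Y
T=lambda p: np.round([ (p[0]*1000-O[0])*np.cos(Y)+(p[1]*1000-O[1])*np.sin(Y), -(p[0]*1000-O[0])*np.sin(Y)+(p[1]*1000-O[1])*np.cos(Y),p[2]*1000],1)
E={}
for n in sys.argv[1:]:
    c=load(n); h=cv2.cvtColor(c['color'],cv2.COLOR_RGB2HSV)
    m=cv2.inRange(h,(0,130,60),(8,255,255))|cv2.inRange(h,(172,130,60),(180,255,255))
    w0=[proj(c,np.array([.475,.32,.09]))][0]
    k,l,st,ce=cv2.connectedComponentsWithStats(m)
    b=min([i for i in range(1,k) if st[i,4]>15],key=lambda i:np.hypot(*(ce[i]-w0)))
    p=np.argwhere(l==b)[:,::-1].astype(np.float32); bx=cv2.boxPoints(cv2.minAreaRect(p))
    if np.linalg.norm(bx[0]-bx[1])<np.linalg.norm(bx[1]-bx[2]): e=[(bx[0]+bx[1])/2,(bx[2]+bx[3])/2]
    else: e=[(bx[1]+bx[2])/2,(bx[3]+bx[0])/2]
    # order: far end (robot -y) first
    e=sorted(e,key=lambda q: onplane(c,*q,.09)[1]); print(n,st[b],np.round(e,1).tolist()); E[n]=(c,e+[np.mean(e,0)])
ks=list(E)
for i in range(len(ks)):
  for j in range(i):
    r=[]
    for q in range(3):
      A=np.zeros((3,3));B=np.zeros(3);Q=[]
      for n in (ks[i],ks[j]):
        o,d=ray(E[n][0],*E[n][1][q]); d=d/np.linalg.norm(d); P=np.eye(3)-np.outer(d,d); A+=P;B+=P@o;Q.append((o,P))
      x=np.linalg.solve(A,B); r.append(T(x)); print(ks[i],ks[j],['outer','inner','mid'][q],T(x),round(1000*max(np.linalg.norm(P@(x-o)) for o,P in Q),1))
    d=r[0]-r[1]; print('length',np.linalg.norm(d),'pitch rad',np.arctan2(d[2],-d[1]))
E
python3 handle.py s24 w24 t24
```

```text
tcp track [-78.5  27.6] F [ 0.3  0.2 -0. ] 22.9Traceback (most recent call last):
  File "handle.py", line 3, in <module>
    from plan import O,Y
  File "plan.py", line 7, in <module>
    for a in map(float,sys.argv[1:]):   # arc length of post along path measured from bend start
             ~~~^^^^^^^^^^^^^^^^^^^^
ValueError: could not convert string to float: 's24'
```

Run:
```python
from look import *
a=load('t24')['color'][:,:,::-1][190:290,150:310]; cv2.imwrite('pics/c25.png',cv2.resize(a,None,fx=4,fy=4,interpolation=cv2.INTER_CUBIC))
a=load('w24')['color'][:,:,::-1][170:280,0:270]; cv2.imwrite('pics/c26.png',cv2.resize(a,None,fx=2.9,fy=2.9,interpolation=cv2.INTER_CUBIC))
```

```text
(no output)
```

View pics/c26.png

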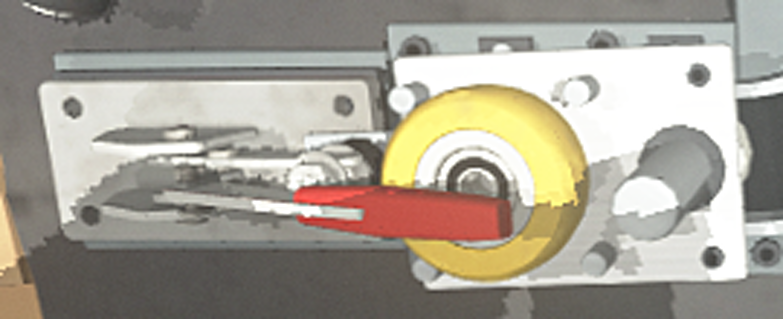

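```bash
sed -i 's/^from plan import O,Y/O=np.array([505.8,148.0]); Y=np.radians(-16.2)/' handle.py; python3 handle.py s24 w24
python3 - <<'E'
from look import *
c=load('t24'); print(proj(c,[.475,.32,.09]))
E
```

```text
s24 [294 312  15  26 112] [[306.79998779296875, 312.3999938964844], [293.70001220703125, 336.79998779296875]]
w24 [101 234  72  19 963] [[172.3000030517578, 244.60000610351562], [100.80000305175781, 240.8000030517578]]
w24 s24 outer [-79.7 124.8  92.8] 0.6
w24 s24 inner [-80.8 183.6  78.8] 1.1
w24 s24 mid [-80.2 153.8  85. ] 0.5
length 60.45370129280754 pitch rad 0.23374318086890145
[192.53761667 242.16333104]
```

View pics/c25.png

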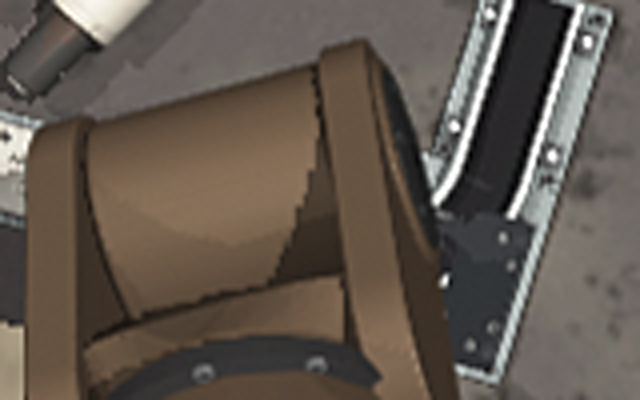

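Handle middle triangulates to track (-80, 153.8, 85), against the expected clamped position of about (-80, 154, 84). I'll confirm with a light press at the handle's middle.

```bash
python3 -m crank '[-1.5,-48,0,0,0, -1.5,-96,0,0,0, -1.5,-124,10,0,0, -1.5,-124,55,0,0, -1.5,-124,90,0,0]'; python3 -m crank '[0,0,0,0,0, 0,0,4,0,0, 0,0,7,0,0, 0,0,8,0,0]'; python3 plan.py
```

```text
t: 23.4
ee_pos: [0.47, 0.3175, 0.0996]
eef_rot: [-0.0, 0.99, -0.138, 0.0]
wrist_force: [0.7, 0.2, 0.2]
finger_gap: 0.0004
t: 23.8
ee_pos: [0.471, 0.3157, 0.0947]
eef_rot: [-0.001, 0.99, -0.14, 0.001]
wrist_force: [-0.7, -0.1, 0.9]
finger_gap: 0.0005
tcp track [-80.2 151.3] F [-0.7 -0.1  0.9] 23.8
```

```bash
for i in 1; do python3 -m crank '[0,0,1,0,0, 0,0,2,0,0, 0,0,2,0,0]'; done; python3 -m crank '[0,0,1,0,0, 0,0,2,0,0, 0,0,2,0,0]'; python3 -m crank '[0,0,1,0,0, 0,0,1,0,0]'; python3 -m crank '[0,0,1,0,0, 0,0,1,0,0]'
```

```text
t: 24.1
ee_pos: [0.4706, 0.3153, 0.0918]
eef_rot: [-0.0, 0.99, -0.14, 0.0]
wrist_force: [-0.1, 0.1, 0.1]
finger_gap: 0.0001
t: 24.4
ee_pos: [0.4705, 0.3152, 0.0896]
eef_rot: [0.0, 0.99, -0.14, 0.0]
wrist_force: [-0.7, -1.8, 4.1]
finger_gap: 0.0007
t: 24.6
ee_pos: [0.4705, 0.3152, 0.0886]
eef_rot: [0.0, 0.99, -0.14, 0.0]
wrist_force: [0.2, -1.9, 3.9]
finger_gap: 0.0007
t: 24.8
ee_pos: [0.4705, 0.3152, 0.0876]
eef_rot: [0.0, 0.99, -0.14, 0.0]
wrist_force: [-0.2, -2.4, 5.3]
finger_gap: 0.0005
```

Stiffness onset is at the same lever angle as before, so the pad is on the tongue and yielding softly. I'll lift off and check.

```bash
python3 -m crank '[0,0,-4,0,0, 0,0,-30,0,0, 0,0,-70,0,0, 0,40,-110,0,0, 0,90,-120,0,0]';python3 -m crank '[0,40,-20,0,0, 0,60,-20,0,0, 0,60,-20,0,0]'
python3 - <<'E'
from look import *
c=snap('side','s26')
cv2.imwrite('pics/c27.png',cv2.resize(c['color'][280:400,250:370,::-1],None,fx=5,fy=5,interpolation=cv2.INTER_CUBIC)[:600])
c=snap('wrist','w26'); s=monitor.get_state(); print(s['ee_pos'],s['wrist_force'],s['t'])
E
python3 handle.py s26 w26
```

```text
t: 25.3
ee_pos: [0.4481, 0.2356, 0.2085]
eef_rot: [-0.001, 0.99, -0.138, 0.002]
wrist_force: [0.8, -1.2, 0.3]
finger_gap: 0.0
t: 25.6
ee_pos: [0.4303, 0.1757, 0.2266]
eef_rot: [-0.0, 0.99, -0.141, 0.001]
wrist_force: [0.7, 1.1, -0.1]
finger_gap: 0.0005
[0.43101107 0.17747976 0.22594096] [ 0.03718869 -0.76006334  0.36119731] 25.7
s26 [294 312  15  27 115] [[306.79998779296875, 312.29998779296875], [293.29998779296875, 337.1000061035156]]
w26 [ 99 223  67  16 785] [[164.89999389648438, 233.10000610351562], [98.80000305175781, 228.10000610351562]]
w26 s26 outer [-80.1 123.4  92.1] 0.4
w26 s26 inner [-80.2 183.6  78. ] 1.0
w26 s26 mid [-80.1 153.3  84.3] 0.0
length 61.82928108914092 pitch rad 0.23007196038029537
```

View pics/c27.png

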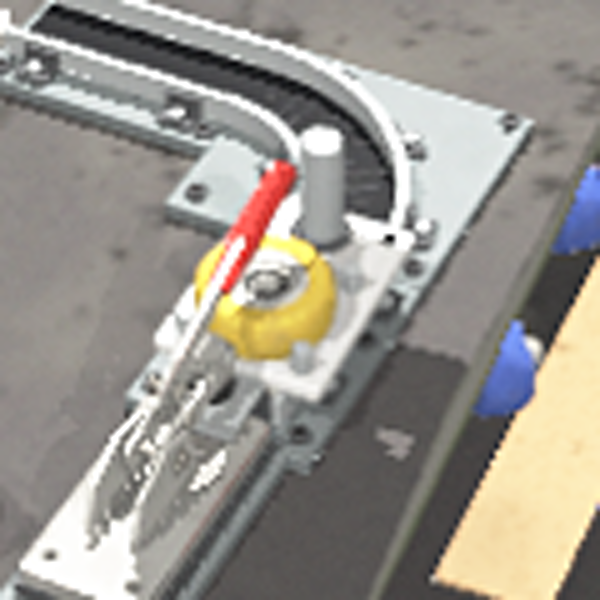

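View pics/w26.png

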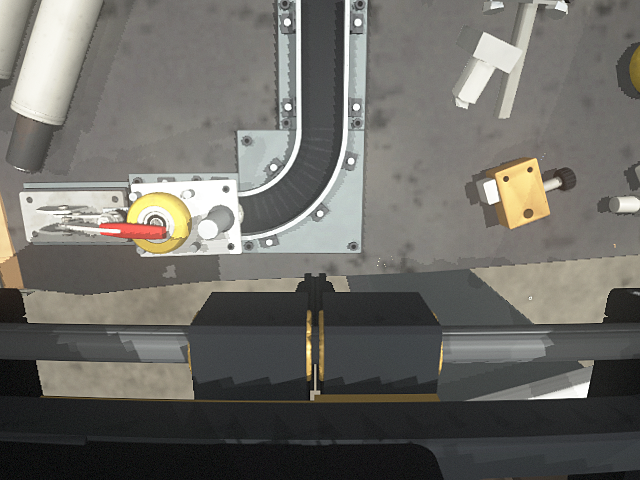

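Run:
```python
from look import *
O=np.array([505.8,148.0]); Y=np.radians(-16.2)
T=lambda p: np.round([ (p[0]*1000-O[0])*np.cos(Y)+(p[1]*1000-O[1])*np.sin(Y), -(p[0]*1000-O[0])*np.sin(Y)+(p[1]*1000-O[1])*np.cos(Y)],1)
for n in ['w16','w26']:
    c=load(n); cv2.imwrite('pics/z_%s.png'%n,cv2.resize(c['color'][160:270,({'w16':190,'w26':100}[n]):({'w16':470,'w26':380}[n]),::-1],None,fx=2.8,fy=2.8,interpolation=cv2.INTER_CUBIC))
```

```text
(no output)
```

View pics/z_w16.png

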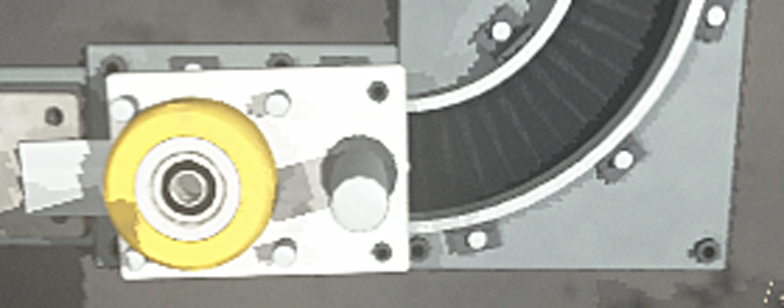

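View pics/z_w26.png

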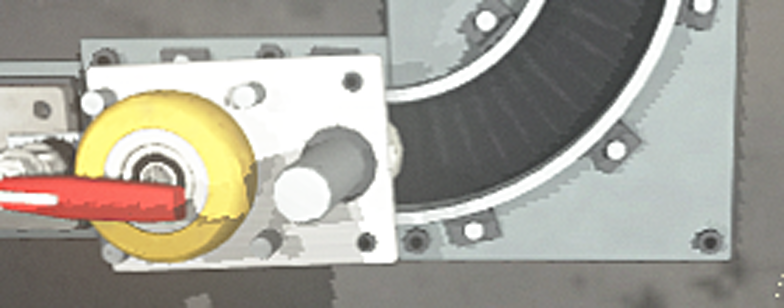

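Run:
```python
from look import *
O=np.array([505.8,148.0]); Y=np.radians(-16.2)
T=lambda p: np.round([ (p[0]*1000-O[0])*np.cos(Y)+(p[1]*1000-O[1])*np.sin(Y), -(p[0]*1000-O[0])*np.sin(Y)+(p[1]*1000-O[1])*np.cos(Y)],1)
for n,x0,P in [('w16',190,dict(edgeT=(405,68,24),edgeB=(409,272,24),frT=(107,72,24),frB=(122,279,24),seamT=(399,0,8),hole=(706,251,8),hole2=(419,251,8),post=(359,203,74),wheel=(187,186,46))),('w26',100,dict(edgeT=(385,57,24),edgeB=(397,263,24),frT=(86,68,24),frB=(114,270,24),seamT=(387,0,8),hole=(709,241,8),hole2=(416,241,8),post=(302,193,74)))]:
    c=load(n)
    for k,(u,v,z) in P.items(): print(n,k,T(onplane(c,x0+u/2.8-.3,160+v/2.8-.3,z/1000)))
```

```text
w16 edgeT [-46.7  77.3]
w16 edgeB [-116.8   75. ]
w16 frT [-48.1 176.3]
w16 frB [-119.6  174.5]
w16 seamT [-25.2  79. ]
w16 hole [-113.2  -32.7]
w16 hole2 [-113.5   70.8]
w16 post [-81.4  92.6]
w16 wheel [-82.2 147.4]
w26 edgeT [-45.9  77.4]
w26 edgeB [-116.4   76.5]
w26 frT [-48.8 178.2]
w26 frB [-119.  176.]
w26 seamT [-28.1  79. ]
w26 hole [-112.8  -32.2]
w26 hole2 [-112.7   72.4]
w26 post [-80.9  94.2]
```

Run:
```python
from look import *
s=monitor.get_state(); print(s['t'],s['wrist_force'],s['ee_pos']); print(job.sign_off())
```

```text
25.7 [ 0.03718869 -0.76006334  0.36119731] [0.43101107 0.17747976 0.22594096]
the job is handed in; nothing more can be done
None
```

The job was done in the order asked and handed in at 25.7 s. I seated the right-hand yellow wheel between the dowels and released it. I then pushed the carrier by its post, loosely caged between the fingers, round the bend to the stop, and swung the toggle lever down onto the tongue.

**Wheel:** It lies flat in the nest, with its rim about 22 mm above the plate on all sides. Pressing it in briefly peaked at 40 N at the wrist, harder than intended.

**Carrier:** The push took under 8 N. At the stop the force rose to about 20 N with no further travel. The last pictures put the post at track (-81, 93–94), against (-80, 93) for home. The carrier did not shift when it was clamped.

**Lever:** The handle's middle measured (-80, 153, 84) mm, matching the clamped position (84 mm high; angle about 0.13 rad). A press at the handle met soft resistance from that height. The red bar's own slope read 0.23 rad, which disagrees; I put that down to measurement bias, since the slope also read high at the start. I could not see the pad touching the tongue directly.

**Other points:**
- One lever move went the wrong way because of a sign error, through free air, and touched nothing.
- The robot was clear of everything at hand-in.
- I did not handle the bystander parts, but took no final picture of all of them.

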